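# Set flatted bars in V-blocks and trace their flats

## Robot

A 6-joint arm with a two-finger parallel gripper is mounted at the origin on a cart in front of the work surface, level with it; the furniture and walls round the work are solid. World frame = base frame: x ahead of the robot, y to its left, z up, the work surface at z = 0. Lengths are in mm, angles in rad, forces in N, time in s.
With the tool pointing down it reaches from about 275 to 1000 mm from the base axis. Payload 8.4 kg.
Tool frame: the origin (TCP) lies between the finger pads; the fingertips stand r.finger_overhang ahead of it and the grasp point (between the pads) is the TCP (r.finger_overhang is the distance from the TCP to the fingertips, in mm); z points along the fingers, y is the line along which they close (so a half turn about z gives the same grasp; the last joint's range is limited). The gripper opens to 85 mm and grips with 20 to 120 N. Pads are 22 mm wide; open, the fingers measure 114 mm over their backs; the gripper's body (76 mm by 85 mm) begins 54 mm behind the grasp point. The pads swing forward as they close: fully open they stand 13 mm farther back than shut.
Start: joints at [1.305, 0.353, 1.633, -0, 1.155, -0.002], TCP at [162.968, 603.382, 250.281] pointing down, gripper open.
Joint ranges: [-2.63, 2.63], [-0.92, 2.1], [0.06, 2.66], [-1.3, 4.44], [0, 2.69], [-3.02, 3.02]. Speed limits (rad/s): [2.22, 2.22, 2.79, 3.14, 3.14, 3.14].

## Interface

Orientations are given as [roll, pitch, yaw] about the fixed x, y, z axes, in that order (R = Rz(yaw) Ry(pitch) Rx(roll)).
In Python, from rig import r, cams, sign_off gives the robot as it stands.
- The arm moves only by the shell command python3 -m crank 'ROWS' [FORCE]. ROWS is JSON, a list of rows, each a list of 7 numbers: the shift along the tool's x, y, z in m, then the turn, a rotation vector about the tool's x, y, z in rad, then the closure, from 0 (fully open) to 1 (shut). In form: [[dx, dy, dz, ax, ay, az, gripper], ...]. A call has 1 to 5 rows; each row is the pose to reach, as a shift and turn from the pose commanded when the call began, along the tool's axes at that moment; what a row does not reach only later rows make up. A row lasts 1/10 s, in which the tool goes at most 50 mm and 8.59 degrees, less where a joint would pass 70% of its speed; a pose out of reach is approached as far as the arm can. A call with a gripper value outside its range is refused whole. The fingers move at their own pace and stop on an object; FORCE is the grip in N (left out, the last holds). Time passes only in rows, so rows that repeat a pose let the fingers close. It gives the time, the measured TCP pose, the force, the opening and the grip force at its end, in the units of the state.
- r.sense(): the state, without advancing time (a new reading comes with each control period).
- cams.grab_frame(name): name is "scene" or "top"; returns a dict with "image" (420x560x3 uint8, red, green, blue), "fx", "fy", "cx", "cy" (pixels), "position" and "orientation" of the camera in the world. Camera axes: x right, y down, z forward; pixel columns grow to the right and rows downward; lengths in mm; the calibration is good to about 2 mm. A picture is of the moment at which its call begins. There is no depth.
- sign_off(): hands the job in; it is judged then, once.
The state is a dict: "clock": time; "qpos": joint angles; "qvel": joint speeds; "joint_efforts": joint torques, N m; "eef_pos": TCP position; "tcp_rot": TCP orientation; "contact_force": force on the tool from outside, world axes, zero at the start; "wrist_torque": the same for the moment, N m; "opening": opening from 0.0 (shut) to 1.0 (fully open); "grasp_force": force on a finger pad.
Only numpy, scipy, OpenCV 4.12 (cv2) and the standard library are available. Lean on these libraries where they do the work, as an engineer would, in place of code of your own. Each camera call takes 0.05 s, during which the arm holds its last target. There are 200 camera calls.

## Task

Take every bar from the wooden rack, lay each in its own pair of V-blocks with its flat end still towards you and its middle grip section centred between the blocks, and roll it there until its milled flat faces straight up. When all of them lie so, take the spring stylus and, shortest bar first and longest last, draw its tip slowly (about 2 cm/s) and gently along the middle of each flat, from the free end over the dimple to the shoulder, with the tip pushed a few millimetres into its sleeve. Finally lay the stylus back flat on the glass plate, leave all the bars flat up, and do not disturb the beaker, the vial or the weight.

Things in the scene. Friction and masses are not known exactly. Their poses are not given: they have to be found in the camera images.
- fixture: fixed dark steel plate 116 x 316 x 10 mm with three pairs of steel V-blocks. Origin: centre of its underside; x along the grooves, away from the robot; y across; z up. In a pair the blocks (18 mm long, 44 wide, tops 69 mm above the bench) are centred at x = -39 and +39 mm, the 60 mm gap between them is free for gripping. 90-degree grooves; a seated bar's axis is 70 mm above the bench
- vee1 (a point): where the axis of a seated bar passes midway between the two blocks of V-block pair 1 (fixture y = +125 mm, 70 mm above the bench). Any bar may go in any pair; one bar a pair
- vee2 (a point): where the axis of a seated bar passes midway between the two blocks of V-block pair 2 (fixture y = +0 mm, 70 mm above the bench). Any bar may go in any pair; one bar a pair
- vee3 (a point): where the axis of a seated bar passes midway between the two blocks of V-block pair 3 (fixture y = -125 mm, 70 mm above the bench). Any bar may go in any pair; one bar a pair
- rack: fixed low wooden rack 110 x 250 mm, left or right of the fixture, with three grooves 78 mm apart in which the bars lie at the start, axes 42 mm above the bench; its two notched rails (16 mm thick, 45 mm either side of the middle) leave 74 mm between them. Origin: middle of the centre groove, at the height of the bars' axes; z along the bars, away from the robot; y across the grooves; x straight down
- bar_short: aluminium bar, 22 mm diameter, 150 mm long, 0.2 kg, one ring near its plain end; may be absent. Origin on the axis 95 mm from the flat end: grip it there; it goes midway between the V-blocks. z along the bar from flat end (-95 mm) to plain end (+55), away from the robot. From z = -95 to -50 one milled flat, 18 mm wide, 6 mm from the axis, dark dimple in its middle, 5 mm shoulder; x: the flat's outward normal
- bar_short_p1 (a point): point on the middle line of that bar's flat, 6 mm from the free end
- bar_short_p2 (a point): point on the middle line of that bar's flat, at the dimple, 22 mm from the free end
- bar_short_p3 (a point): point on the middle line of that bar's flat, 38 mm from the free end, 7 mm short of the shoulder
- bar_mid: aluminium bar, 22 mm diameter, 173 mm long, 0.2 kg, two rings near its plain end; may be absent. Origin on the axis 95 mm from the flat end: grip it there; it goes midway between the V-blocks. z along the bar from flat end (-95 mm) to plain end (+78), away from the robot. From z = -95 to -50 one milled flat, 18 mm wide, 6 mm from the axis, dark dimple in its middle, 5 mm shoulder; x: the flat's outward normal
- bar_mid_p1 (a point): point on the middle line of that bar's flat, 6 mm from the free end
- bar_mid_p2 (a point): point on the middle line of that bar's flat, at the dimple, 22 mm from the free end
- bar_mid_p3 (a point): point on the middle line of that bar's flat, 38 mm from the free end, 7 mm short of the shoulder
- bar_long: aluminium bar, 22 mm diameter, 195 mm long, 0.2 kg, three rings near its plain end; may be absent. Origin on the axis 95 mm from the flat end: grip it there; it goes midway between the V-blocks. z along the bar from flat end (-95 mm) to plain end (+100), away from the robot. From z = -95 to -50 one milled flat, 18 mm wide, 6 mm from the axis, dark dimple in its middle, 5 mm shoulder; x: the flat's outward normal
- bar_long_p1 (a point): point on the middle line of that bar's flat, 6 mm from the free end
- bar_long_p2 (a point): point on the middle line of that bar's flat, at the dimple, 22 mm from the free end
- bar_long_p3 (a point): point on the middle line of that bar's flat, 38 mm from the free end, 7 mm short of the shoulder
- plate: fixed glass plate lying on the bench, 170 (x) x 120 (y) x 5 mm, the stylus's resting place; origin: centre of its underside. It lies on the other side of the fixture from the rack
- stylus: hand stylus lying on the glass plate, 0.11 kg: black block handle 60 (x) x 28 (y) x 30 (z) mm; a thin steel arm runs forward (+x), 22 mm above the underside, to a small sleeve 85 mm ahead of the handle's centre, from which a spring-loaded tip points down. Origin: centre of the handle's underside. As it lies, the tip hangs 2 mm above the glass
- stylus_tip (a point): the rounded end (4.4 mm diameter) of the stylus's tip; with the spring relaxed it is at x = +85, y = 0, z = +2 mm in the stylus's frame
- plunger (a joint): how far the stylus's tip is pushed up into its sleeve, m: 0 relaxed, at most 0.010; spring 250 N/m
- beaker: bystander: small clear beaker, 47 mm diameter, 58 mm tall, standing on the bench; origin: centre of its underside
- vial: bystander: small sample vial with black cap, 23 mm diameter, 48 mm tall; origin: centre of its underside
- weight: bystander: small brass balance weight with a knob, 22 mm diameter, 26 mm tall; origin: centre of its underside
There are look-alikes about, which are no part of the job. Leave any turquoise look-alike of the bar_long alone.

How it is judged (in metres and radians):
On the way, in this order (a step that is already met when the one before it is completed fails the run):
1. every bar that is here lies released in a pair of V-blocks, flat up (angle between each of bar_short, bar_mid, bar_long's own x axis and vertical below 0.14 rad and height (world z) of each of bar_short_p2, bar_mid_p2, bar_long_p2 above 0.0725 m and z of bar_short in the frame of fixture between 0.067 and 0.073 m and x of bar_short in the frame of fixture between -0.012 and 0.012 m and x of each of bar_short_p2, bar_mid_p2, bar_long_p2 in the frame of fixture below -0.05 m and angle between the z axis of each of bar_short, bar_mid, bar_long and the x axis of fixture, either way round below 0.06 rad and contact force between each of bar_short, bar_mid, bar_long and the fingers below 0.1 N and linear speed of each of bar_short, bar_mid, bar_long below 0.02 m/s and z of bar_mid in the frame of fixture between 0.067 and 0.073 m and x of bar_mid in the frame of fixture between -0.012 and 0.012 m and z of bar_long in the frame of fixture between 0.067 and 0.073 m and x of bar_long in the frame of fixture between -0.012 and 0.012 m), for 0.3 s.
2. the stylus tip, pressed in on its spring, is on the flat of the shortest (one ring) bar at the free end (distance between stylus_tip and bar_short_p1 below 0.006 m and contact force between stylus and bar_short above 0.1 N), for 0.1 s.
3. the stylus tip, pressed in on its spring, is on the flat of the shortest (one ring) bar over the dimple (distance between stylus_tip and bar_short_p2 below 0.006 m and contact force between stylus and bar_short above 0.1 N), for 0.1 s.
4. the stylus tip, pressed in on its spring, is on the flat of the shortest (one ring) bar by the shoulder (distance between stylus_tip and bar_short_p3 below 0.006 m and contact force between stylus and bar_short above 0.1 N), for 0.1 s.
5. the stylus tip, pressed in on its spring, is on the flat of the middle (two rings) bar at the free end (distance between stylus_tip and bar_mid_p1 below 0.006 m and contact force between stylus and bar_mid above 0.1 N), for 0.1 s.
6. the stylus tip, pressed in on its spring, is on the flat of the middle (two rings) bar over the dimple (distance between stylus_tip and bar_mid_p2 below 0.006 m and contact force between stylus and bar_mid above 0.1 N), for 0.1 s.
7. the stylus tip, pressed in on its spring, is on the flat of the middle (two rings) bar by the shoulder (distance between stylus_tip and bar_mid_p3 below 0.006 m and contact force between stylus and bar_mid above 0.1 N), for 0.1 s.
8. the stylus tip, pressed in on its spring, is on the flat of the longest (three rings) bar at the free end (distance between stylus_tip and bar_long_p1 below 0.006 m and contact force between stylus and bar_long above 0.1 N), for 0.1 s.
9. the stylus tip, pressed in on its spring, is on the flat of the longest (three rings) bar over the dimple (distance between stylus_tip and bar_long_p2 below 0.006 m and contact force between stylus and bar_long above 0.1 N), for 0.1 s.
10. the stylus tip, pressed in on its spring, is on the flat of the longest (three rings) bar by the shoulder (distance between stylus_tip and bar_long_p3 below 0.006 m and contact force between stylus and bar_long above 0.1 N), for 0.1 s.
At the end, for the whole second after the job is handed in: every bar present rests released in its V-blocks, centred within 12 mm, flat end towards the robot, aligned within 0.06 rad, axis 70 mm up within 3 mm, flat up within 0.14 rad; the stylus lies level and still on the glass plate, its centre within 75 mm (x) and 55 mm (y) of the plate's (all of step 1 and x of stylus in the frame of plate between -0.075 and 0.075 m and y of stylus in the frame of plate between -0.055 and 0.055 m and z of stylus in the frame of plate below 0.009 m and angle between stylus's own z axis and vertical below 0.1 rad and height (world z) of stylus above 0.002 m and linear speed of stylus below 0.02 m/s); the robot touches nothing.
It fails at once if the beaker, the vial or the weight is moved more than 30 mm or tipped (distance of any of beaker, vial, weight from where it was at the start of the episode above 0.03 m or angle between any of beaker, vial, weight's own z axis and vertical above 0.5 rad).
It fails at once if the stylus presses on a bar with more than 15 N (contact force between stylus and bar_short above 15 N or contact force between stylus and bar_mid above 15 N or contact force between stylus and bar_long above 15 N).
It fails at once if the stylus moves faster than 60 mm/s while it presses on a bar (linear speed of stylus above 0.06 m/s and (contact force between stylus and bar_short above 0.1 N or contact force between stylus and bar_mid above 0.1 N or contact force between stylus and bar_long above 0.1 N)).
Of bar_short, bar_mid, bar_long only 2 to 3 are there at a start; the rules pass over those that are not, and their reading is None.
At some moment in a run one of stylus may be knocked a few centimetres aside while the robot is not near it.
It also fails if it takes over 210 s, if anything falls off the work surface, if the arm or the gripper's body presses on something with over 40 N, if the wrist force passes 120 N, or if a joint passes its speed limit or range.

## Working session

There is one attempt and no reset: what is moved stays moved. The work goes in short steps, Python scripts to look and compute and a shell command to move; the robot and the scene stay as the last step left them, time stands still between calls to the robot, and variables do not carry over. Pictures are saved under pics/ and viewed, at most 15 in all, crops included, and the job is handed in when it is done.

```bash
mkdir -p pics; ls; cat > h.py <<'E'
import numpy as np, cv2
from rig import r, cams
from scipy.spatial.transform import Rotation as R
def rot(o):
    o=np.array(o,float)
    if o.shape==(3,3): return o
    return R.from_euler('xyz',o).as_matrix() if o.size==3 else R.from_quat(o).as_matrix()
def snap(n,f): 
    d=cams.grab_frame(n); cv2.imwrite('pics/'+f+'.png',d['image'][:,:,::-1]); 
    np.save('pics/'+f+'.npy',d,allow_pickle=True); return d
def load(f): return np.load('pics/'+f+'.npy',allow_pickle=True).item()
def px2w(d,u,v,z):
    M=rot(d['orientation']); p=np.array(d['position'],float)
    w=M@np.array([(u-d['cx'])/d['fx'],(v-d['cy'])/d['fy'],1]); return p+w*(z-p[2])/w[2]
def w2px(d,P):
    c=rot(d['orientation']).T@(np.array(P,float)-np.array(d['position'])); return d['fx']*c[0]/c[2]+d['cx'],d['fy']*c[1]/c[2]+d['cy']
def crop(f,u0,v0,u1,v1,s,o):
    im=cv2.imread('pics/'+f+'.png')[v0:v1,u0:u1]; cv2.imwrite('pics/'+o+'.png',cv2.resize(im,None,fx=s,fy=s,interpolation=cv2.INTER_CUBIC))
E
python3 - <<'E'
from h import *
for n in('scene','top'):
    d=snap(n,n+'0'); print(n,{k:v for k,v in d.items() if k!='image'})
a=load('scene0')['image'];b=load('top0')['image']
print(r.sense(), r.finger_overhang)
E
```

```text
pics
scene {'fx': 475.6680877685593, 'fy': 475.6680877685593, 'cx': 274.363369263852, 'cy': 204.56214092624953, 'position': array([-382.73924061, -624.98983017, 1253.72217473]), 'orientation': array([-2.37125599,  0.01592551, -0.89766816])}
top {'fx': 420.7378411098704, 'fy': 420.7378411098704, 'cx': 280.56892525209423, 'cy': 205.51986840756166, 'position': array([ 309.45634078,   70.27596394, 1401.62865824]), 'orientation': array([-2.98893320e+00,  2.01006567e-03, -1.54366999e+00])}
{'clock': 0.1, 'qpos': array([ 1.30457675e+00,  3.53585567e-01,  1.63408267e+00, -2.73886714e-05,
        1.15519917e+00, -2.42002979e-03]), 'qvel': array([ 0.00066925, -0.00107722, -0.00128239, -0.00183762, -0.00113949,
        0.00066348]), 'joint_efforts': array([-3.17028216e-04, -6.06360340e+01, -3.42819178e+01,  7.45340941e-06,
        3.94377188e-03,  2.21681029e-05]), 'eef_pos': array([162.87927835, 602.97115237, 249.62276932]), 'tcp_rot': array([-3.14031784e+00,  2.19580953e-05,  2.87780419e+00]), 'contact_force': array([-0.1622464 , -0.56287333, -0.01451555]), 'wrist_torque': array([ 0.05770653,  0.01166868, -0.01391611]), 'grasp_force': 0.0, 'opening': 0.9949386956049935} 19.0
```

View pics/scene0.png

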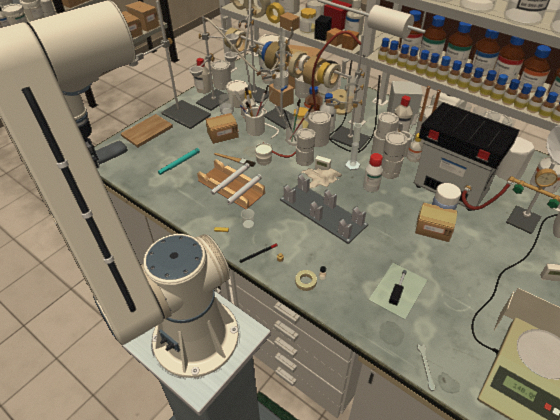

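View pics/top0.png

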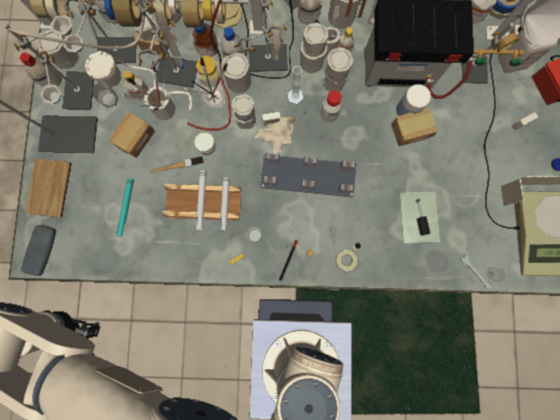

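The scene shows two bars in the rack (top image, pixels 200,200 and 225,203). The turquoise look-alike lies at (124,207). The fixture is at (308,175) and the stylus is on the plate at (422,220). The beaker is at (254,234), the weight at (309,252) and the vial at (357,245). Next I'll take close crops.

```bash
python3 - <<'E'
from h import *
a=cv2.imread('pics/top0.png');b=cv2.imread('pics/scene0.png')
A=cv2.resize(a[160:250,155:255],None,fx=4,fy=4,interpolation=3)  #400x360
B=cv2.resize(b[150:213,190:270],None,fx=5,fy=5,interpolation=3)  #400x315
C=np.zeros((360,800,3),np.uint8);C[:360,:400]=A;C[:315,400:]=B;cv2.imwrite('pics/c1.png',C)
A=cv2.resize(a[145:205,250:370],None,fx=4,fy=4,interpolation=3) #480x240
B=cv2.resize(a[185:250,395:445],None,fx=6,fy=6,interpolation=3) #300x390
C=np.zeros((390,780,3),np.uint8);C[:240,:480]=A;C[:390,480:]=B;cv2.imwrite('pics/c2.png',C)
E
```

```text
(no output)
```

View pics/c1.png

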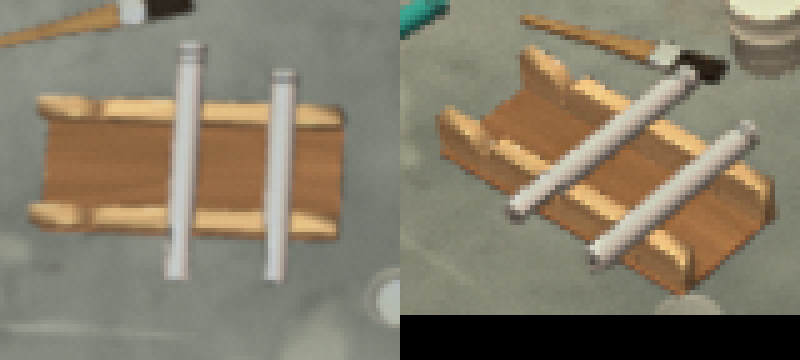

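View pics/c2.png

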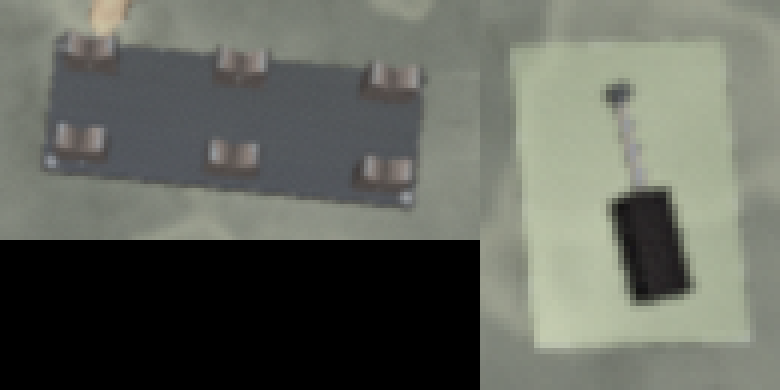

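```bash
python3 - <<'E'
from h import *
d=load('top0');s=load('scene0')
def A(u,v,z,t): p=px2w(d,155+u/4-.375,160+v/4-.375,z); print(t,p.round(1)); return p
L=[A(192,44,45,'Lfar'),A(176,278,45,'Lnear')];Rr=[A(284,70,45,'Rfar'),A(273,280,45,'Rnear')]
for q in(L,Rr): v=q[0]-q[1]; print('len',np.linalg.norm(v),'ang',np.arctan2(v[1],v[0]),'origin95',q[1]+v/np.linalg.norm(v)*95)
for c in [(42,97),(345,108),(336,240),(30,228)]: A(*c,40,'rack')
# rails intersects
def B(u,v,z,t): p=px2w(d,250+u/4-.375,145+v/4-.375,z); print(t,p.round(1)); return p
pc=[B(56,37,10,'pl'),B(425,67,10,'pl'),B(412,208,10,'pl'),B(40,172,10,'pl')]
print(np.mean(pc,0))
tops=[B(*c,69,'vtop') for c in [(91,40),(243,54),(394,67),(81,131),(234,147),(387,162)]]
def P(u,v,z,t): p=px2w(d,395+(u-480)/6-.42,185+v/6-.42,z); print(t,p.round(1)); return p
q=[P(512,42,5,'gl'),P(726,42,5,'gl'),P(749,342,5,'gl'),P(534,349,5,'gl')];print(np.mean(q,0))
[P(*c,35,'hand') for c in [(612,200),(669,190),(691,292),(633,303)]];P(619,92,27,'sleeve');P(640,187,27,'armstart')
for n,c,z in [('beaker',(254,234),40),('vial',(357,245),40),('weight',(309,252),20)]: print(n,px2w(d,*c,z).round())
E
```

```text
Lfar [627.8 339.4  45. ]
Lnear [433.7 341.6  45. ]
Rfar [607.9 262.3  45. ]
Rnear [434.2 263.1  45. ]
len 194.13185691430337 ang -0.011417324339592362 origin95 [528.6669016  340.53387087  45.        ]
len 173.70794970626483 ang -0.004248120891651358 origin95 [529.16488454 262.6779195   45.        ]
rack [580.9 461.8  40. ]
rack [578.3 211.3  40. ]
rack [468.7 214.   40. ]
rack [471.8 464.   40. ]
pl [700.  141.5  10. ]
pl [ 682.1 -173.    10. ]
pl [ 560.1 -162.1   10. ]
pl [582.5 151.1  10. ]
[631.1795325  -10.61438636  10.        ]
vtop [681.7 109.8  69. ]
vtop [673.2 -14.4  69. ]
vtop [ 665.6 -137.4   69. ]
vtop [605.6 115.6  69. ]
vtop [595.7  -8.4  69. ]
vtop [ 586.6 -132.    69. ]
gl [ 582.5 -322.3    5. ]
gl [ 585.8 -442.5    5. ]
gl [ 417.5 -450.3    5. ]
gl [ 410.4 -331.7    5. ]
[ 499.05376351 -386.69871135    5.        ]
hand [ 490.5 -366.9   35. ]
hand [ 496.8 -398.1   35. ]
hand [ 441.4 -408.6   35. ]
hand [ 434.6 -377.    35. ]
sleeve [ 551.7 -374.6   27. ]
armstart [ 499.2 -385.    27. ]
beaker [423. 162.  40.]
vial [ 397. -171.   40.]
weight [371. -18.  20.]
```

Only the mid bar (right, y≈262, length 174) and the long bar (left, y≈340, length 194) are here. The measured lengths match their stated sizes. Fixture centre is about (633,-11) with yaw -0.068. The stylus handle is at about (466,-388).

The look-alikes are the turquoise bar (124,207), the brush (175,165), the red/black pen (288,260) and the wrench (476,270). The white bars in the rack are the right ones. I'll go above the mid bar first.

```bash
cat >> h.py <<'E'
def to(x,y,z,rpy=(np.pi,0,np.pi)):
    s=r.sense(); M=rot(s['tcp_rot']); d=M.T@(np.array([x,y,z])-s['eef_pos'])/1000
    w=R.from_matrix(M.T@rot(rpy)).as_rotvec(); print('t%.1f'%s['clock'],'pos',s['eef_pos'].round(1),'rpy',s['tcp_rot'].round(3),'q',s['qpos'].round(2),'F',s['contact_force'].round(1),'op %.2f g %.1f'%(s['opening'],s['grasp_force'])); print('d',d.round(4),'w',w.round(3))
E
python3 -c "
from h import *
to(529,262.5,200,(np.pi,0,np.pi-.006))"
```

```text
t0.1 pos [162.9 603.  249.6] rpy [-3.14   0.     2.878] q [ 1.3   0.35  1.63 -0.    1.16 -0.  ] F [-0.2 -0.6 -0. ] op 0.99 g 0.0
d [-0.4422 -0.2332  0.0499] w [-0.001 -0.    -0.258]
```

```bash
R1='x'; python3 -m crank '[[-0.05,-0.025,0.005,0,0,-0.13,0],[-0.1,-0.05,0.01,0,0,-0.258,0],[-0.15,-0.075,0.015,0,0,-0.258,0],[-0.2,-0.1,0.02,0,0,-0.258,0],[-0.24,-0.12,0.025,0,0,-0.258,0]]' 40; python3 -c "
from h import *
to(529,262.5,200,(np.pi,0,np.pi-.006))"
```

```text
clock: 0.6
eef_pos: [350.0, 436.3, 227.0]
tcp_rot: [-3.141, -0.0, 3.136]
contact_force: [0.8, 0.4, 0.8]
opening: 0.995
grasp_force: 0.0
t0.6 pos [350.  436.3 227. ] rpy [-3.141 -0.     3.136] q [ 0.89  0.28  1.8  -0.    1.07 -0.67] F [0.8 0.4 0.8] op 1.00 g 0.0
d [-0.18   -0.1728  0.027 ] w [-0.    -0.     0.001]
```

```bash
python3 -m crank '[[-0.18,-0.172,0.08,0,0,0,0],[-0.18,-0.172,0.08,0,0,0,0],[-0.18,-0.172,0.08,0,0,0,0],[-0.18,-0.172,0.08,0,0,0,0],[-0.18,-0.172,0.08,0,0,0,0]]' >/dev/null; python3 -m crank '[[0,0,0,0,0,0,0]]'>/dev/null;  python3 - <<'E'
from h import *
snap('top','t1');snap('scene','s1')
to(529,262.5,42,(np.pi,0,np.pi-.006))
a=cv2.imread('pics/t1.png');b=cv2.imread('pics/s1.png')
A=cv2.resize(a[160:250,155:255],None,fx=4,fy=4,interpolation=3)
B=cv2.resize(b[150:213,190:270],None,fx=5,fy=5,interpolation=3)
C=np.zeros((360,800,3),np.uint8);C[:360,:400]=A;C[:315,400:]=B;cv2.imwrite('pics/c3.png',C)
E
```

```text
t1.3 pos [520.1 271.3 150. ] rpy [-3.141e+00 -2.000e-03  3.133e+00] q [ 0.48  0.41  1.8   0.    0.93 -1.08] F [-0.2  0.3  0.2] op 0.99 g 0.0
d [-0.0091 -0.0087  0.108 ] w [-0.001 -0.002 -0.002]
```

View pics/c3.png

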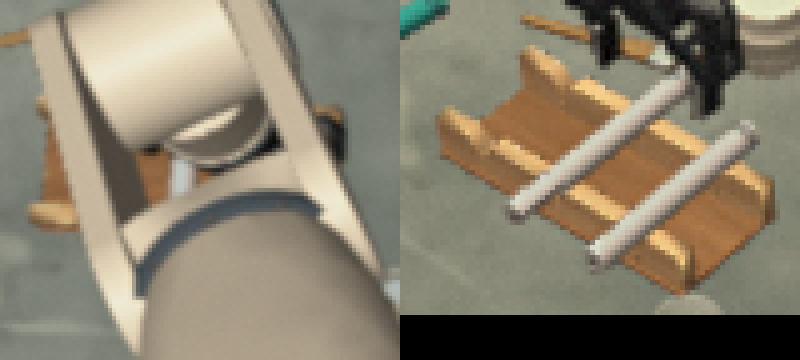

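The gripper stands above the bars and nothing is disturbed. I'll go down and grip.

```bash
python3 -m crank '[[-0.009,-0.0085,0.03,0,0,0,0],[-0.009,-0.0085,0.06,0,0,0,0],[-0.009,-0.0085,0.08,0,0,0,0],[-0.009,-0.0085,0.1,0,0,0,0],[-0.009,-0.0085,0.108,0,0,0,0]]' >/dev/null; python3 -m crank '[[0,0,0,0,0,0,0],[0,0,0,0,0,0,0.5],[0,0,0,0,0,0,0.9],[0,0,0,0,0,0,0.9],[0,0,0,0,0,0,0.9]]' 40;  python3 -m crank '[[0,0,0,0,0,0,0.9],[0,0,0,0,0,0,0.9],[0,0,0,0,0,0,0.9]]' 40; python3 -c "
from h import *
to(529,262.5,42,(np.pi,0,np.pi-.006))"
```

```text
clock: 2.3
eef_pos: [529.3, 264.0, 43.5]
tcp_rot: [3.141, 0.001, 3.136]
contact_force: [-0.4, -0.7, 0.5]
opening: 0.332
grasp_force: 0.0
clock: 2.6
eef_pos: [529.2, 263.3, 43.5]
tcp_rot: [-3.141, 0.0, 3.136]
contact_force: [-0.6, -5.3, 6.9]
opening: 0.246
grasp_force: 38.8
t2.6 pos [529.2 263.3  43.5] rpy [-3.141  0.     3.136] q [ 0.46  0.56  1.84 -0.    0.73 -1.1 ] F [-0.6 -5.3  6.9] op 0.25 g 38.8
d [ 0.0002 -0.0008  0.0015] w [-0.001  0.     0.   ]
```

```bash
python3 -m crank '[[0,0,-0.04,0,0,0,0.9],[0,0,-0.09,0,0,0,0.9],[0.0,-0.05,-0.13,0,0,0,0.9],[0.02,-0.09,-0.15,0,0,0,0.9],[0.04,-0.12,-0.18,0,0,0,0.9]]' >/dev/null; python3 -m crank '[[0.02,-0.03,-0.04,0,0,0,0.9],[0.04,-0.06,-0.08,0,0,0,0.9],[0.06,-0.09,-0.12,0,0,0,0.9],[0.08,-0.12,-0.16,0,0,0,0.9],[0.1,-0.15,-0.18,0,0,0,0.9]]' >/dev/null;python3 -m crank '[[0.02,-0.03,-0.04,0,0,0,0.9],[0.04,-0.06,-0.08,0,0,0,0.9],[0.05,-0.07,-0.12,0,0,0,0.9],[0.06,-0.08,-0.16,0,0,0,0.9],[0.06,-0.08,-0.18,0,0,0,0.9]]' ; python3 -m crank '[[0,0,0,0,0,0,0.9],[0,0,0,0,0,0,0.9]]'; python3 - <<'E'
from h import *
d=snap('top','t2');e=snap('scene','s2')
to(380,0,600,(np.pi,0,np.pi-.006))
P=r.sense()['eef_pos']; print(w2px(d,P),w2px(e,P))
out=np.zeros((600,800,3),np.uint8)
for k,(f,c) in enumerate([('t2',w2px(d,P-[70,0,0])),('s2',w2px(e,P-[70,0,0]))]):
    u,v=map(int,c); im=cv2.imread('pics/'+f+'.png')[max(v-30,0):v+30,max(u-20,0):u+20]
    im=cv2.resize(im,None,fx=10,fy=10,interpolation=3); out[:im.shape[0],400*k:400*k+im.shape[1]]=im
cv2.imwrite('pics/c4.png',out)
E
```

```text
clock: 4.1
eef_pos: [331.9, -76.2, 578.0]
tcp_rot: [-3.14, 0.005, 3.134]
contact_force: [0.9, -1.0, -2.0]
opening: 0.241
grasp_force: 40.3
clock: 4.3
eef_pos: [333.0, -75.1, 573.3]
tcp_rot: [3.141, -0.001, 3.136]
contact_force: [0.3, -0.2, -3.3]
opening: 0.244
grasp_force: 40.3
t4.4 pos [332.9 -74.9 572.5] rpy [ 3.141e+00 -3.000e-03  3.136e+00] q [-0.23 -0.27  1.61  0.    1.8  -1.79] F [-0.9  0.7 -3. ] op 0.24 g 40.3
d [-0.0466  0.0751 -0.0276] w [ 0.001 -0.003  0.001]
(np.float64(355.9909530905553), np.float64(260.16711347756944)) (np.float64(285.79914304598435), np.float64(130.67416708773715))
```

View pics/c4.png

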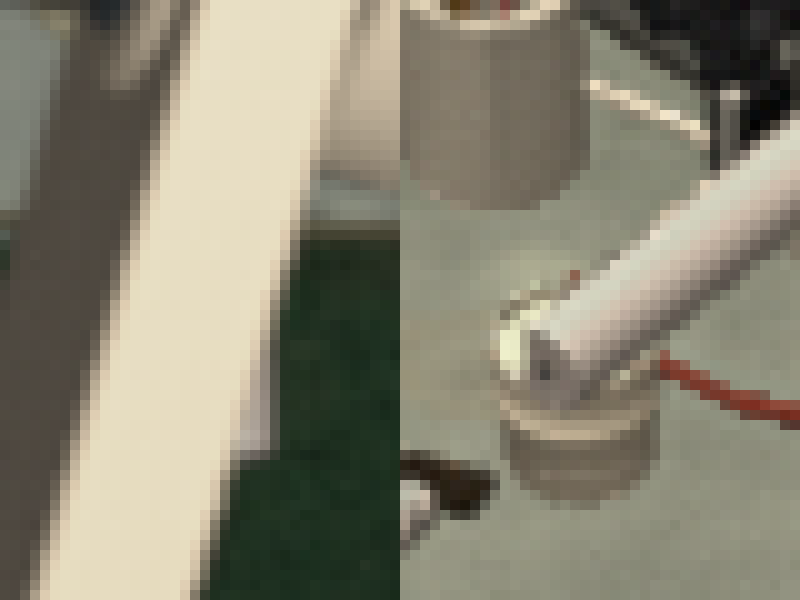

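The end face shows at about (560,365) in the right-hand crop. The flat seems to face up and to the left, away from the camera. I'll roll it towards the camera.

```bash
python3 -m crank '[[0,0.03,0,-0.14,0,0,0.9],[0,0.06,0,-0.28,0,0,0.9],[0,0.08,0,-0.42,0,0,0.9],[0,0.08,0,-0.56,0,0,0.9],[0,0.08,0,-0.7,0,0,0.9]]' >/dev/null; python3 -m crank '[[0,0,0,0,0,0,0.9],[0,0,0,0,0,0,0.9]]'; cat >> h.py <<'E'
def look(f,o,off=-70,s=12,h=(25,33),n='scene',ax=None):
    e=snap(n,f); q=r.sense(); P=q['eef_pos']; M=rot(q['tcp_rot']); ax=-M[:,0] if ax is None else ax
    u,v=map(int,w2px(e,P+off*ax)); im=cv2.imread('pics/'+f+'.png')
    u0=max(u-h[1],0);v0=max(v-h[0],0)
    cv2.imwrite('pics/'+o+'.png',cv2.resize(im[v0:v+h[0],u0:u+h[1]],None,fx=s,fy=s,interpolation=3)); print('crop origin',u0,v0); return e
E
python3 - <<'E'
from h import *
to(380,0,600,(np.pi,0,np.pi-.006))
look('s3','c5')
E
```

```text
clock: 5.1
eef_pos: [333.7, 4.3, 573.1]
tcp_rot: [2.444, -0.003, 3.134]
contact_force: [0.7, -0.8, -2.1]
opening: 0.238
grasp_force: 40.3
t5.1 pos [333.7   4.3 573.1] rpy [ 2.444e+00 -3.000e-03  3.134e+00] q [-0.55 -0.19  1.7   0.63  1.96 -1.97] F [ 0.7 -0.8 -2.1] op 0.24 g 40.3
d [-0.0462  0.0144 -0.0233] w [ 0.698 -0.002 -0.003]
crop origin 207 106
```

View pics/c5.png

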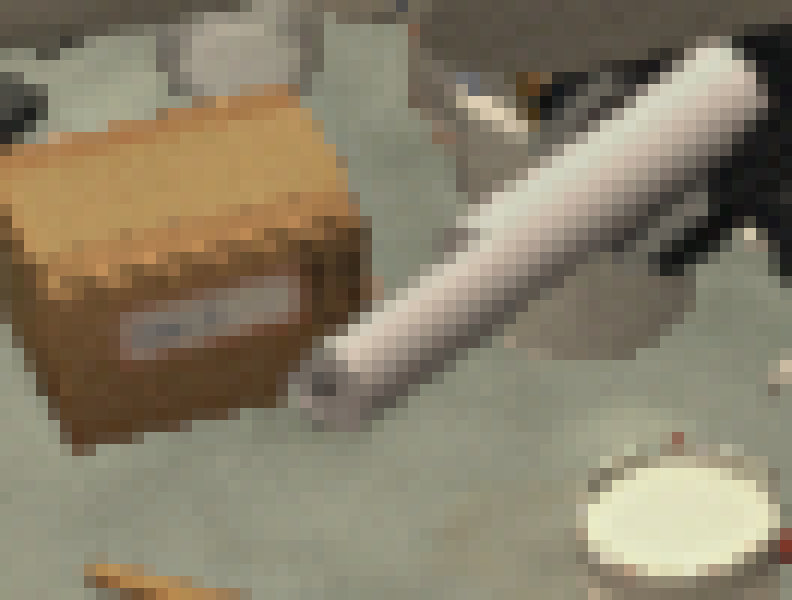

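The shoulder step shows on the upper-left outline, at (460,240), so the flat still faces roughly +y and up. I'll roll it further.

```bash
python3 -m crank '[[0,0,0,-0.14,0,0,0.9],[0,0,0,-0.28,0,0,0.9],[0,0,0,-0.42,0,0,0.9],[0,0,0,-0.56,0,0,0.9],[0,0,0,-0.7,0,0,0.9]]' >/dev/null; python3 -m crank '[[0,0,0,0,0,0,0.9],[0,0,0,0,0,0,0.9]]'>/dev/null
python3 - <<'E'
from h import *
to(380,0,600,(np.pi,0,np.pi-.006))
look('s4','c6')
E
```

```text
t5.8 pos [333.8   5.4 574.2] rpy [ 1.747e+00 -1.000e-03  3.138e+00] q [-0.76  0.03  1.91  1.06  2.17 -2.17] F [-0.2 -0.1 -2.3] op 0.24 g 40.5
d [-0.0462  0.0246 -0.0097] w [ 1.395e+00 -2.000e-03  1.000e-03]
crop origin 207 106
```

View pics/c6.png

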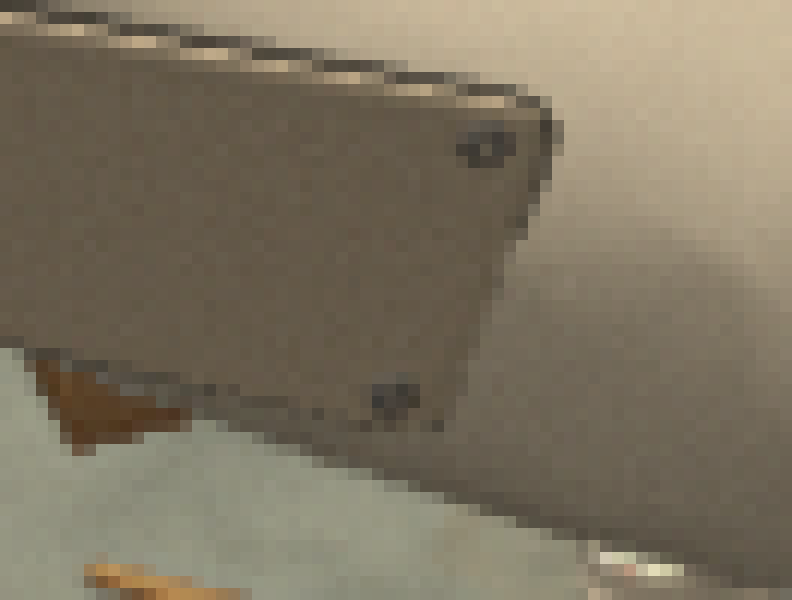

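The arm hides the bar in this pose (c6 shows only the arm). So I'll place the bar with the tool down in pair 3 and feel the flat's roll from the jaw width on the flat section. First I turn the tool back down.

```bash
python3 -m crank '[[0,0,0,0.14,0,0,0.9],[0,0,0,0.28,0,0,0.9],[0,0,0,0.42,0,0,0.9],[0,0,0,0.56,0,0,0.9],[0,0,0,0.7,0,0,0.9]]' >/dev/null; python3 -m crank '[[0,0,0,0.14,0,0,0.9],[0,0,0,0.28,0,0,0.9],[0,0,0,0.42,0,0,0.9],[0,0,0,0.56,0,0,0.9],[0,0,0,0.694,0,0,0.9]]'>/dev/null
python3 -m crank '[[0,0,0,0,0,0,0.9]]'>/dev/null
python3 - <<'E'
from h import *
to(624.5,-135.7,150,(np.pi,0,np.pi-.068))
E
```

```text
t7.0 pos [333.3   7.6 577.3] rpy [ 3.139  0.008 -3.139] q [ 0.02 -0.29  1.62  0.    1.81 -1.56] F [-0.2  0.5 -2.3] op 0.24 g 40.3
d [-0.2875 -0.1452  0.4292] w [0.003 0.008 0.07 ]
```

```bash
python3 -m crank '[[-0.025,-0.012,0.04,0,0,0.07,0.9],[-0.05,-0.025,0.08,0,0,0.07,0.9],[-0.08,-0.037,0.115,0,0,0.07,0.9],[-0.11,-0.05,0.15,0,0,0.07,0.9],[-0.14,-0.07,0.185,0,0,0.07,0.9]]' >/dev/null; python3 -m crank '[[-0.03,-0.012,0.03,0,0,0,0.9],[-0.06,-0.025,0.07,0,0,0,0.9],[-0.09,-0.037,0.1,0,0,0,0.9],[-0.12,-0.05,0.14,0,0,0,0.9],[-0.14,-0.07,0.18,0,0,0,0.9]]'>/dev/null
python3 -m crank '[[0,0,0,0,0,0,0.9]]'>/dev/null
python3 - <<'E'
from h import *
to(624.5,-135.7,150,(np.pi,0,np.pi-.068))
E
```

```text
t8.1 pos [ 606.5 -146.9  203.6] rpy [ 3.133 -0.006  3.062] q [-0.24  0.4   1.67  0.01  1.07 -1.74] F [-0.9 -0.5 -3.4] op 0.24 g 40.2
d [-0.0174  0.0121  0.0536] w [ 0.009 -0.006 -0.012]
```

```bash
python3 -m crank '[[-0.008,0.006,0.02,0.008,-0.006,-0.012,0.9],[-0.017,0.012,0.05,0.008,-0.006,-0.012,0.9],[-0.017,0.012,0.08,0.008,-0.006,-0.012,0.9],[-0.017,0.012,0.1,0.008,-0.006,-0.012,0.9],[-0.017,0.012,0.115,0.008,-0.006,-0.012,0.9]]' ; python3 -m crank '[[0,0,0,0,0,0,0.9]]'
python3 - <<'E'
from h import *
to(624.5,-135.7,71.5,(np.pi,0,np.pi-.068))
E
```

```text
clock: 8.6
eef_pos: [625.3, -133.5, 94.8]
tcp_rot: [-3.141, 0.007, 3.075]
contact_force: [-0.7, 0.3, -2.0]
opening: 0.238
grasp_force: 40.4
clock: 8.7
eef_pos: [624.4, -133.1, 93.8]
tcp_rot: [-3.141, 0.005, 3.076]
contact_force: [0.2, 0.1, -2.3]
opening: 0.237
grasp_force: 40.3
t8.7 pos [ 624.4 -133.1   93.8] rpy [-3.141  0.005  3.076] q [-0.21  0.55  1.72 -0.    0.87 -1.72] F [ 0.2  0.1 -2.3] op 0.24 g 40.3
d [-0.0002 -0.0026  0.0223] w [-0.001  0.005  0.002]
```

```bash
python3 -m crank '[[0,-0.0026,0.006,0,0.005,0,0.9],[0,-0.0026,0.011,0,0.005,0,0.9],[0,-0.0026,0.016,0,0.005,0,0.9],[0,-0.0026,0.02,0,0.005,0,0.9],[0,-0.0026,0.022,0,0.005,0,0.9]]' ; python3 -m crank '[[0,0,0,0,0,0,0.9],[0,0,0,0,0,0,0.9]]'
```

```text
clock: 9.2
eef_pos: [624.9, -135.0, 72.0]
tcp_rot: [-3.14, 0.0, 3.078]
contact_force: [-1.9, -1.5, 9.0]
opening: 0.245
grasp_force: 41.7
clock: 9.4
eef_pos: [625.0, -135.1, 72.3]
tcp_rot: [-3.139, 0.001, 3.078]
contact_force: [-0.6, -1.2, -1.8]
opening: 0.239
grasp_force: 40.4
```

```bash
python3 -m crank '[[0,0,0,0,0,0,0.5],[0,0,0,0,0,0,0.4],[0,0,0,0,0,0,0.4],[0,0,-0.02,0,0,0,0.4],[0,0,-0.045,0,0,0,0.4]]' 20 ; python3 -m crank '[[0,0,0,0,0,0,0.4],[0.035,0,0,0,0,0,0.4],[0.073,0,0,0,0,0,0.4],[0.073,0,0.02,0,0,0,0.4],[0.073,0,0.045,0,0,0,0.4]]';python3 -m crank '[[0,0,0,0,0,0,0.4],[0,0,0,0,0,0,0.9],[0,0,0,0,0,0,0.9],[0,0,0,0,0,0,0.9],[0,0,0,0,0,0,0.9]]'; python3 -m crank '[[0,0,0,0,0,0,0.9]]'
python3 -c "
from h import *
snap('top','t3');snap('scene','s5');to(0,0,0)"
```

```text
clock: 9.9
eef_pos: [624.1, -134.7, 116.6]
tcp_rot: [-3.14, -0.002, 3.078]
contact_force: [0.4, 0.1, -0.1]
opening: 0.598
grasp_force: 0.0
clock: 10.4
eef_pos: [552.0, -130.5, 72.6]
tcp_rot: [-3.139, 0.003, 3.078]
contact_force: [0.9, -1.4, 0.3]
opening: 0.598
grasp_force: 0.0
clock: 10.9
eef_pos: [552.8, -131.6, 73.5]
tcp_rot: [-3.138, 0.002, 3.078]
contact_force: [-3.7, -7.4, 4.5]
opening: 0.195
grasp_force: 19.4
clock: 11.0
eef_pos: [552.7, -131.6, 73.5]
tcp_rot: [-3.138, 0.002, 3.078]
contact_force: [-2.3, -6.1, 4.2]
opening: 0.196
grasp_force: 19.4
t11.1 pos [ 552.8 -131.6   73.5] rpy [-3.138e+00  2.000e-03  3.078e+00] q [-0.23  0.49  1.89 -0.    0.76 -1.74] F [-2.4 -7.4  4.3] op 0.19 g 19.4
d [0.5602 0.0964 0.0719] w [-0.004  0.002 -0.064]
```

```bash
python3 -m crank '[[0,0,0,0,0,0,0.6],[0,-0.002,0.002,0.1,0,0,0.6],[0,-0.002,0.002,0.2,0,0,0.6],[0,-0.002,0.002,0.2,0,0,0.9],[0,-0.002,0.002,0.2,0,0,0.9]]' 20 >/dev/null; python3 -m crank '[[0,0,0,0,0,0,0.9],[0,0,0,0,0,0,0.9],[0,0,0,0,0,0,0.9]]';python3 -m crank '[[0,0,0,0,0,0,0.6],[0,0,0,-0.1,0,0,0.6],[0,0,0,-0.25,0,0,0.6],[0,0,0,-0.4,0,0,0.6],[0,0,0,-0.4,0,0,0.9]]' 20 >/dev/null; python3 -m crank '[[0,0,0,0,0,0,0.9],[0,0,0,0,0,0,0.9],[0,0,0,0,0,0,0.9]]'; python3 -m crank '[[0,0,0,0,0,0,0.6],[0,0,0,0.1,0,0,0.6],[0,0,0,0.2,0,0,0.6],[0,0,0,0.2,0,0,0.9],[0,0,0,0.2,0,0,0.9]]' 20 >/dev/null; python3 -m crank '[[0,0,0,0,0,0,0.9],[0,0,0,0,0,0,0.9],[0,0,0,0,0,0,0.9]]'
```

```text
clock: 11.9
eef_pos: [552.4, -131.9, 70.4]
tcp_rot: [-2.943, 0.002, 3.076]
contact_force: [0.0, 8.3, 2.3]
opening: 0.214
grasp_force: 19.3
clock: 12.7
eef_pos: [552.0, -132.6, 70.2]
tcp_rot: [2.947, 0.001, 3.079]
contact_force: [0.1, -4.8, 1.5]
opening: 0.198
grasp_force: 19.4
clock: 13.5
eef_pos: [551.8, -131.9, 70.0]
tcp_rot: [3.141, -0.0, 3.077]
contact_force: [-0.7, 6.9, 3.0]
opening: 0.216
grasp_force: 19.4
```

```bash
python3 -m crank '[[0,0,0,0,0,0,0.6],[0,0,0,-0.1,0,0,0.6],[0,0,0,-0.25,0,0,0.6],[0,0,0,-0.37,0,0,0.6],[0,0,0,-0.37,0,0,0.9]]' 20 >/dev/null; python3 -m crank '[[0,0,0,0,0,0,0.9],[0,0,0,0,0,0,0.9],[0,0,0,0,0,0,0.9]]';python3 -m crank '[[0,0,0,0,0,0,0.9],[0,0,0,0,0,0,0.9],[0,0,0,0,0,0,0.9]]' 100;python3 -m crank '[[0,0,0,0,0,0,0.6],[0,0,0,0,0,0,0.6],[0,0,0,-0.15,0,0,0.6],[0,0,0,-0.15,0,0,0.9],[0,0,0,-0.15,0,0,0.9]]' 20 >/dev/null; python3 -m crank '[[0,0,0,0,0,0,0.9],[0,0,0,0,0,0,0.9],[0,0,0,0,0,0,0.9]]'
```

```text
clock: 14.3
eef_pos: [551.7, -132.6, 70.1]
tcp_rot: [2.776, 0.0, 3.078]
contact_force: [-3.5, -4.9, 2.9]
opening: 0.194
grasp_force: 19.5
clock: 14.6
eef_pos: [551.8, -132.7, 70.3]
tcp_rot: [2.776, 0.001, 3.079]
contact_force: [-3.2, -5.1, 3.4]
opening: 0.17
grasp_force: 97.3
clock: 15.4
eef_pos: [552.0, -132.1, 70.3]
tcp_rot: [2.625, 0.001, 3.078]
contact_force: [-0.9, -1.8, -1.6]
opening: 0.195
grasp_force: 19.6
```

The jaw width behaves as it should on a flat: about 0.194 when flush and about 0.215 when about 0.2 rad off. The grip has drawn the flat flush, so its normal is now at 0.517 rad above horizontal (+y side). It needs another 1.054 rad of roll, done from the middle grip.

```bash
python3 -m crank '[[0,0,0,0,0,0,0.5],[0,0,0,0,0,0,0.4],[0,0,-0.03,0,0,0,0.4],[0,0,-0.06,0,0,0,0.4],[-0.03,0,-0.06,0,0,0,0.4]]' >/dev/null
python3 -c "
from h import *
t=-.5
to(624.7,-135-60*np.sin(t),71+60*np.cos(t),(np.pi-t,0,np.pi-.068))"
```

```text
t15.9 pos [ 579.6 -165.9  125.5] rpy [2.625e+00 3.000e-03 3.076e+00] q [-0.52  0.58  1.68  0.5   1.17 -2.3 ] F [-0.3 -0.2  0.7] op 0.60 g 0.0
d [-0.0411  0.0534  0.0325] w [1.017 0.003 0.003]
```

```bash
python3 -m crank '[[-0.008,0.007,-0.01,0.14,0,0,0.4],[-0.016,0.014,-0.01,0.28,0,0,0.4],[-0.024,0.02,-0.005,0.42,0,0,0.4],[-0.032,0.027,0.004,0.56,0,0,0.4],[-0.041,0.034,0.01,0.7,0,0,0.4]]' >/dev/null
python3 -m crank '[[0,0.01,0,0.14,0,0,0.4],[0,0.02,0,0.28,0,0,0.4],[0,0.02,0,0.317,0,0,0.4],[0,0.02,0,0.317,0,0,0.4]]' >/dev/null
python3 -c "
from h import *
t=-.5
to(624.7,-135,71,(np.pi-t,0,np.pi-.068))"
```

```text
t16.8 pos [ 624.2 -110.4  126. ] rpy [-2.642e+00 -1.000e-03  3.081e+00] q [ 0.07  0.55  1.73 -0.59  1.02 -1.09] F [0.7 0.5 0.5] op 0.59 g 0.0
d [-0.002   0.0049  0.06  ] w [0.    0.003 0.007]
```

```bash
python3 -m crank '[[-0.001,0.004,0.02,0,0,0.007,0.4],[-0.001,0.004,0.04,0,0,0.007,0.4],[-0.001,0.004,0.06,0,0,0.007,0.4],[-0.001,0.004,0.06,0,0,0.007,0.4],[-0.001,0.004,0.06,0,0,0.007,0.9]]' 40 >/dev/null
python3 -m crank '[[0,0,0,0,0,0,0.9],[0,0,0,0,0,0,0.9],[0,0,0,0,0,0,0.9],[0,0,0,0,0,0,0.9]]' 60
python3 -c "
from h import *
to(624.7,-135,85,(np.pi-.554,0,np.pi-.068))"
```

```text
clock: 17.7
eef_pos: [625.0, -136.1, 73.4]
tcp_rot: [-2.645, 0.007, 3.072]
contact_force: [-0.2, 7.3, 0.7]
opening: 0.239
grasp_force: 58.5
t17.7 pos [ 625.  -136.1   73.4] rpy [-2.645  0.007  3.072] q [ 0.03  0.63  1.75 -0.64  0.92 -1.04] F [-0.2  7.3  0.7] op 0.24 g 58.5
d [ 0.0003 -0.0046 -0.0107] w [-1.05   0.007 -0.002]
```

```bash
python3 -m crank '[[0,-0.0065,-0.0125,0,0,0,0.9],[0,-0.0065,-0.0125,-0.14,0,0,0.9],[0,-0.0065,-0.0125,-0.28,0,0,0.9],[0,-0.0065,-0.0125,-0.42,0,0,0.9],[0,-0.0065,-0.0125,-0.56,0,0,0.9]]' >/dev/null
python3 -m crank '[[0,0,0,-0.14,0,0,0.9],[0,0,0,-0.28,0,0,0.9],[0,0,0,-0.42,0,0,0.9],[0,0,0,-0.494,0,0,0.9],[0,0,0,-0.494,0,0,0.9]]'
python3 -m crank '[[0,0,0,0,0,0,0.9]]' >/dev/null
python3 -c "
from h import *
to(625,-136,72,(np.pi-.557,0,np.pi-.068))"
```

```text
clock: 18.7
eef_pos: [623.7, -139.5, 86.5]
tcp_rot: [2.585, 0.005, 3.07]
contact_force: [-0.9, 0.4, -2.6]
opening: 0.237
grasp_force: 59.2
t18.8 pos [ 624. -138.   87.] rpy [2.589 0.005 3.072] q [-0.47  0.68  1.63  0.56  1.14 -2.29] F [ 0.3  0.3 -2.9] op 0.23 g 59.2
d [-0.0008 -0.0061  0.0138] w [-0.004  0.005  0.001]
```

```bash
python3 -m crank '[[0,-0.002,0.003,0,0.003,0,0.9],[0,-0.004,0.006,0,0.005,0,0.9],[0,-0.0055,0.009,0,0.005,0,0.9],[0,-0.0069,0.0111,0,0.005,0,0.9],[0,-0.0069,0.0111,0,0.005,0,0.9]]'
python3 -m crank '[[0,0,0,0,0,0,0.9]]'
```

```text
clock: 19.3
eef_pos: [623.6, -137.1, 72.8]
tcp_rot: [2.587, -0.001, 3.075]
contact_force: [0.5, -0.4, -2.4]
opening: 0.238
grasp_force: 59.2
clock: 19.4
eef_pos: [623.8, -137.4, 73.2]
tcp_rot: [2.587, -0.0, 3.074]
contact_force: [-0.2, 0.5, -2.5]
opening: 0.24
grasp_force: 59.2
```

```bash
python3 -m crank '[[0,-0.0005,0.001,0,0,0,0.9],[0,-0.001,0.0018,0,0,0,0.9],[0,-0.001,0.0018,0,0,0,0.9]]'
python3 -m crank '[[0,-0.0005,0.001,0,0,0,0.9],[0,-0.001,0.0018,0,0,0,0.9],[0,-0.001,0.0018,0,0,0,0.9]]'
```

```text
clock: 19.7
eef_pos: [624.1, -137.0, 72.1]
tcp_rot: [2.585, 0.0, 3.074]
contact_force: [-1.2, 3.3, 5.1]
opening: 0.24
grasp_force: 60.0
clock: 20.0
eef_pos: [624.2, -136.7, 71.7]
tcp_rot: [2.584, 0.001, 3.075]
contact_force: [-5.3, 3.0, 17.5]
opening: 0.24
grasp_force: 61.2
```

```bash
python3 -m crank '[[0,0.0005,-0.0012,0,0,0,0.9],[0,0.0005,-0.0012,0,0,0,0.6],[0,0,0,0,0,0,0.5],[0,0,0,0,0,0,0.4],[0,0,-0.03,0,0,0,0.4]]' 20 >/dev/null
python3 -m crank '[[0,0,-0.05,0.1,0,0,0.4],[0,0,-0.1,0.2,0,0,0.4],[0,0,-0.15,0.3,0,0,0.2],[0,0,-0.2,0.4,0,0,0],[0,0.04,-0.23,0.5,0,0,0]]'
python3 -m crank '[[0,0.04,0,0,0,0,0],[0,0.08,0,0,0,0,0],[0,0.13,0,0,0,0,0],[0,0.18,0,0,0,0,0],[0,0.22,0,0,0,0,0]]'
python3 - <<'E'
from h import *
d=snap('top','t4');e=snap('scene','s6')
ax=np.array([np.cos(-.068),np.sin(-.068),0]); P=np.array([624.3,-137,70])
out=np.zeros((480,800,3),np.uint8)
for k,(f,dd) in enumerate([('t4',d),('s6',e)]):
    u,v=w2px(dd,P-60*ax); u=int(u);v=int(v); im=cv2.imread('pics/'+f+'.png')[v-24:v+24,u-20:u+20]
    out[:,400*k:400*k+400]=cv2.resize(im,None,fx=10,fy=10,interpolation=3); print(u-20,v-24)
    for z,o in [('tipL',P-95*ax),('p2flat',P-73*ax+[0,0,6]),('shoulder',P-50*ax+[0,0,11])]: a,b=w2px(dd,o); print(z,((a-u+20)*10+400*k).round(),((b-v+24)*10).round())
cv2.imwrite('pics/c7.png',out)
E
```

```text
clock: 21.0
eef_pos: [616.6, -244.7, 312.8]
tcp_rot: [3.093, 0.001, 3.069]
contact_force: [1.2, 1.4, -0.3]
opening: 1.002
grasp_force: 0.0
clock: 21.5
eef_pos: [631.6, -18.4, 323.4]
tcp_rot: [3.086, -0.0, 3.075]
contact_force: [-0.5, 0.2, -0.6]
opening: 1.001
grasp_force: 0.0
326 167
tipL 199.0 355.0
p2flat 207.0 285.0
shoulder 214.0 211.0
322 201
tipL 537.0 307.0
p2flat 579.0 258.0
shoulder 622.0 209.0
```

View pics/c7.png

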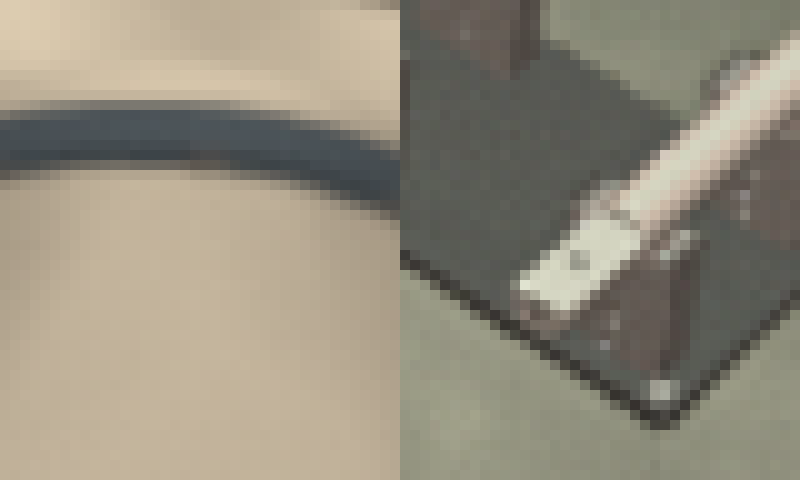

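The right-hand crop (scene camera) shows the mid bar seated with its flat up. The dimple is at (580,261), and I predicted (579,258). The left-hand crop shows only the arm. Next is the long bar.

```bash
python3 -m crank '[[0.02,0.045,0,0.05,0,0,0],[0.04,0.09,0,0.05,0,-0.06,0],[0.06,0.135,0,0.05,0,-0.06,0],[0.08,0.18,0,0.05,0,-0.06,0],[0.1,0.22,0.02,0.05,0,-0.06,0]]'  >/dev/null
python3 -c "
from h import *
to(529,340.5,43.5,(np.pi,0,np.pi-.01))"
```

```text
t22.1 pos [547.6 207.7 317.7] rpy [3.135 0.006 3.134] q [ 0.36  0.23  1.65  0.    1.25 -1.21] F [0.3 0.5 0.5] op 1.00 g 0.0
d [0.0213 0.1308 0.2749] w [0.007 0.006 0.002]
```

```bash
python3 -m crank '[[0.007,0.04,0.03,0.007,0.006,0.002,0],[0.014,0.08,0.07,0.007,0.006,0.002,0],[0.02,0.12,0.11,0.007,0.006,0.002,0],[0.02,0.13,0.15,0.007,0.006,0.002,0],[0.02,0.13,0.18,0.007,0.006,0.002,0]]'  >/dev/null; python3 -m crank '[[0,0,0,0,0,0,0],[0,0,0,0,0,0,0]]' >/dev/null
python3 -c "
from h import *
to(529,340.5,43.5,(np.pi,0,np.pi-.01))"
```

```text
t22.8 pos [528.3 336.5 136.2] rpy [-3.139 -0.005  3.132] q [ 0.56  0.48  1.72  0.    0.95 -1.  ] F [0.2 0.4 0.8] op 1.00 g 0.0
d [-0.0011  0.0043  0.0926] w [-0.003 -0.005  0.   ]
```

```bash
python3 -m crank '[[-0.001,0.004,0.025,-0.003,-0.005,0,0],[-0.001,0.004,0.05,-0.003,-0.005,0,0],[-0.001,0.004,0.075,-0.003,-0.005,0,0],[-0.001,0.004,0.0925,-0.003,-0.005,0,0],[-0.001,0.004,0.0925,-0.003,-0.005,0,0]]'  >/dev/null; python3 -m crank '[[0,0,0,0,0,0,0],[0,0,0,0,0,0,0.9],[0,0,0,0,0,0,0.9],[0,0,0,0,0,0,0.9],[0,0,0,0,0,0,0.9]]' 40 >/dev/null;python3 -m crank '[[0,0,0,0,0,0,0.9],[0,0,0,0,0,0,0.9],[0,0,0,0,0,0,0.9]]'
python3 -m crank '[[0,0,-0.03,0,0,0,0.9],[0,0,-0.07,0,0,0,0.9],[0,0,-0.11,0,0,0,0.9],[-0.03,-0.04,-0.11,0,0,0,0.9],[-0.06,-0.09,-0.11,0,0,0,0.9]]'
python3 -c "
from h import *
to(641.5,113.7,130,(np.pi,0,np.pi-.068))"
```

```text
clock: 24.1
eef_pos: [528.8, 341.2, 44.0]
tcp_rot: [3.14, 0.001, 3.132]
contact_force: [-1.7, 0.8, 6.0]
opening: 0.245
grasp_force: 38.9
clock: 24.6
eef_pos: [584.7, 258.1, 155.1]
tcp_rot: [3.139, 0.003, 3.136]
contact_force: [0.7, 0.1, -2.8]
opening: 0.244
grasp_force: 39.7
t24.6 pos [584.7 258.1 155.1] rpy [3.139e+00 3.000e-03 3.136e+00] q [ 0.41  0.47  1.68  0.    0.98 -1.15] F [ 0.7  0.1 -2.8] op 0.24 g 39.7
d [-0.0576 -0.1441  0.025 ] w [0.002 0.003 0.062]
```

```bash
python3 -m crank '[[-0.02,-0.045,0,0.002,0.003,0.06,0.9],[-0.035,-0.09,0,0.002,0.003,0.062,0.9],[-0.0576,-0.13,0.01,0.002,0.003,0.062,0.9],[-0.0576,-0.145,0.02,0.002,0.003,0.062,0.9],[-0.0576,-0.145,0.025,0.002,0.003,0.062,0.9]]'  >/dev/null; python3 -m crank '[[0,0,0,0,0,0,0.9],[0,0,0,0,0,0,0.9]]' >/dev/null
python3 -c "
from h import *
to(641.5,112.7,73.5,(np.pi,0,np.pi-.066))"
```

```text
t25.3 pos [639.3 113.2 128.2] rpy [-3.141e+00 -3.000e-03  3.071e+00] q [ 0.17  0.52  1.67 -0.    0.95 -1.33] F [-1.2 -0.6 -2.5] op 0.25 g 39.7
d [-0.0024 -0.0003  0.0547] w [-0.001 -0.003 -0.004]
```

```bash
python3 -m crank '[[-0.0024,0,0.02,0,-0.003,-0.004,0.9],[-0.0024,0,0.035,0,-0.003,-0.004,0.9],[-0.0024,0,0.045,0,-0.003,-0.004,0.9],[-0.0024,0,0.051,0,-0.003,-0.004,0.9],[-0.0024,0,0.055,0,-0.003,-0.004,0.9]]' ; python3 -m crank '[[0,0,0.001,0,0,0,0.9],[0,0,0.002,0,0,0,0.9]]'
```

```text
clock: 25.8
eef_pos: [641.9, 112.4, 73.4]
tcp_rot: [-3.141, -0.0, 3.074]
contact_force: [-7.2, 7.7, 19.8]
opening: 0.237
grasp_force: 41.9
clock: 26.0
eef_pos: [642.3, 112.9, 72.8]
tcp_rot: [3.141, 0.001, 3.074]
contact_force: [-5.2, 6.1, 13.5]
opening: 0.244
grasp_force: 41.2
```

```bash
python3 -m crank '[[0,0,-0.001,0,0,0,0.6],[0,0,-0.001,0,0,0,0.4],[0,0,0,0,0,0,0.4],[0,0,-0.02,0,0,0,0.4],[0,0,-0.045,0,0,0,0.4]]' 20 >/dev/null; python3 -m crank '[[0,0,0,0,0,0,0.4],[0.035,0,0,0,0,0,0.4],[0.073,0,0,0,0,0,0.4],[0.073,0,0.02,0,0,0,0.4],[0.073,0,0.046,0,0,0,0.4]]' >/dev/null;python3 -m crank '[[0,0,0,0,0,0,0.4],[0,0,0,0,0,0,0.9],[0,0,0,0,0,0,0.9],[0,0,0,0,0,0,0.9],[0,0,0,0,0,0,0.9]]'; python3 -m crank '[[0,0,0,0,0,0,0.9],[0,0,0,0,0,0,0.9]]'; python3 -c "
from h import *
to(0,0,0)"
```

```text
clock: 27.5
eef_pos: [570.5, 117.7, 72.2]
tcp_rot: [3.141, 0.003, 3.074]
contact_force: [-2.7, 5.9, 6.9]
opening: 0.218
grasp_force: 19.8
clock: 27.7
eef_pos: [570.5, 117.7, 72.2]
tcp_rot: [3.141, 0.003, 3.074]
contact_force: [-1.5, 6.3, 6.0]
opening: 0.224
grasp_force: 19.8
t27.7 pos [570.5 117.7  72.2] rpy [3.141e+00 3.000e-03 3.074e+00] q [ 0.2   0.51  1.86 -0.    0.77 -1.3 ] F [-1.5  6.3  6. ] op 0.22 g 19.8
d [ 0.5614 -0.156   0.0704] w [ 0.001  0.003 -0.068]
```

```bash
python3 -m crank '[[0,0,0,0,0,0,0.6],[0,0,0.001,-0.12,0,0,0.6],[0,0,0.001,-0.24,0,0,0.6],[0,0,0.001,-0.36,0,0,0.6],[0,0,0.001,-0.36,0,0,0.9]]' 20 >/dev/null; python3 -m crank '[[0,0,0,0,0,0,0.9],[0,0,0,0,0,0,0.9],[0,0,0,0,0,0,0.9],[0,0,0,0,0,0,0.9]]'; python3 -m crank '[[0,0,0,0,0,0,0.6],[0,0,0,0.14,0,0,0.6],[0,0,0,0.28,0,0,0.6],[0,0,0,0.42,0,0,0.6],[0,0,0,0.56,0,0,0.6]]' 20 >/dev/null;python3 -m crank '[[0,0,0,0.14,0,0,0.6],[0,0,0,0.16,0,0,0.6],[0,0,0,0.16,0,0,0.9],[0,0,0,0.16,0,0,0.9],[0,0,0,0.16,0,0,0.9]]' 20 >/dev/null; python3 -m crank '[[0,0,0,0,0,0,0.9],[0,0,0,0,0,0,0.9],[0,0,0,0,0,0,0.9]]'
```

```text
clock: 28.6
eef_pos: [568.6, 118.3, 70.7]
tcp_rot: [2.782, -0.002, 3.075]
contact_force: [-4.6, 9.7, 8.9]
opening: 0.208
grasp_force: 19.0
clock: 29.9
eef_pos: [569.8, 117.6, 69.6]
tcp_rot: [-2.797, 0.002, 3.072]
contact_force: [-1.4, 12.6, -0.1]
opening: 0.247
grasp_force: 22.5
```

```bash
python3 -m crank '[[0,0,0,0,0,0,0.6],[0,0,0,-0.14,0,0,0.6],[0,0,0,-0.28,0,0,0.6],[0,0,0,-0.42,0,0,0.6],[0,0,0,-0.56,0,0,0.6]]' 20 >/dev/null;python3 -m crank '[[0,0,0,-0.14,0,0,0.6],[0,0,0,-0.28,0,0,0.6],[0,0,0,-0.36,0,0,0.6],[0,0,0,-0.36,0,0,0.9],[0,0,0,-0.36,0,0,0.9]]' 20 >/dev/null; python3 -m crank '[[0,0,0,0,0,0,0.9],[0,0,0,0,0,0,0.9],[0,0,0,0,0,0,0.9]]'; python3 -m crank '[[0,0,0,0,0,0,0.9],[0,0,0,0,0,0,0.9],[0,0,0,0,0,0,0.9]]' 100
```

```text
clock: 31.2
eef_pos: [569.1, 117.3, 70.8]
tcp_rot: [2.581, -0.0, 3.074]
contact_force: [-1.6, 8.9, 8.6]
opening: 0.216
grasp_force: 18.9
clock: 31.5
eef_pos: [569.1, 118.3, 71.9]
tcp_rot: [2.579, -0.0, 3.075]
contact_force: [-2.9, 13.0, 15.8]
opening: 0.179
grasp_force: 96.9
```

```bash
python3 -m crank '[[0,0,0,0,0,0,0.6],[0,0,0,0,0,0,0.6],[0,0,0,0,0,0,0.9],[0,0,0,0,0,0,0.9],[0,0,0,0,0,0,0.9]]' 20 >/dev/null; python3 -m crank '[[0,0,0,0,0,0,0.9],[0,0,0,0,0,0,0.9],[0,0,0,0,0,0,0.9]]'; python3 -m crank '[[0,0,0,0,0,0,0.6],[0,0,0,0.06,0,0,0.6],[0,0,0,0.12,0,0,0.6],[0,0,0,0.12,0,0,0.9],[0,0,0,0.12,0,0,0.9]]' 20 >/dev/null; python3 -m crank '[[0,0,0,0,0,0,0.9],[0,0,0,0,0,0,0.9],[0,0,0,0,0,0,0.9]]'
```

```text
clock: 32.3
eef_pos: [568.3, 117.9, 70.2]
tcp_rot: [2.579, -0.003, 3.075]
contact_force: [-2.4, 9.2, 10.0]
opening: 0.218
grasp_force: 19.2
clock: 33.1
eef_pos: [568.9, 118.0, 70.2]
tcp_rot: [2.698, -0.002, 3.075]
contact_force: [-2.5, 10.4, 9.9]
opening: 0.244
grasp_force: 20.2
```

```bash
python3 -m crank '[[0,0,0,0,0,0,0.6],[0,0,0,0,0,0,0.4],[0,0,-0.03,0,0,0,0.4],[0,0,-0.06,0,0,0,0.4],[0,0,-0.1,0,0,0,0.4]]' >/dev/null; python3 -m crank '[[0,-0.03,-0.04,0.1,0,0,0.4],[-0.04,0,-0.08,0.2,0,0,0.4],[-0.08,0.05,-0.1,0.3,0,0,0.4],[-0.1,0.1,-0.1,0.4,0,0,0.4],[-0.1,0.13,-0.1,0.4,0,0,0.4]]'
python3 - <<'E'
from h import *
e=snap('scene','s7')
ax=np.array([np.cos(-.068),np.sin(-.068),0]); P=np.array([641.5,112.8,70])
u,v=map(int,w2px(e,P-50*ax)); im=cv2.imread('pics/s7.png')[v-24:v+24,u-32:u+32]
cv2.imwrite('pics/c8.png',cv2.resize(im,None,fx=12,fy=12,interpolation=3))
for z,o in [('tip',P-95*ax),('tip up',P-95*ax+[0,0,11]),('tip +y',P-95*ax+[0,11,0]),('sh',P-50*ax)]: a,b=w2px(e,o); print(z,((a-u+32)*12).round(),((b-v+24)*12).round())
E
```

```text
clock: 34.1
eef_pos: [670.2, 136.2, 302.5]
tcp_rot: [3.105, 0.002, 3.074]
contact_force: [2.2, 0.1, -0.5]
opening: 0.6
grasp_force: 0.0
tip 288.0 372.0
tip up 288.0 345.0
tip +y 259.0 356.0
sh 389.0 292.0
```

View pics/c8.png

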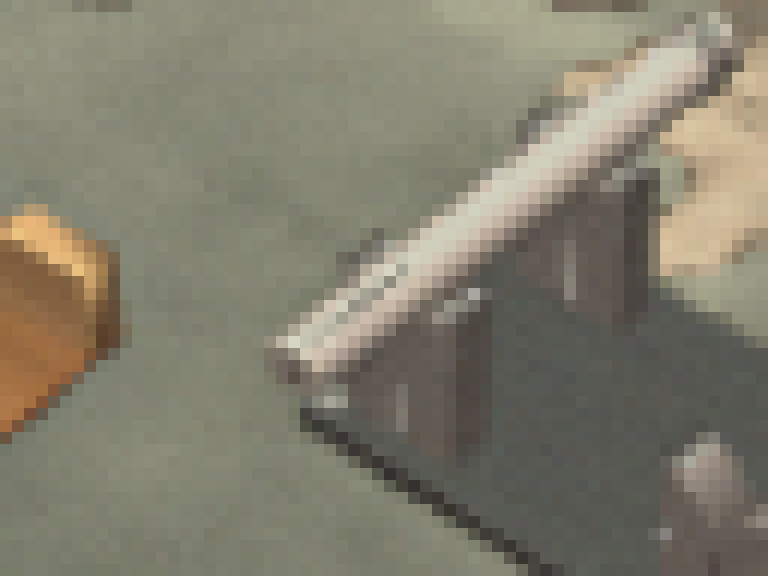

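The crop shows the long bar seated. Its flat is a narrow strip on the upper-left, (310,340) to (400,270), so it faces +y and up at about 0.9 rad. I'll feel for it at a tool tilt of 0.9.

```bash
python3 -m crank '[[0.03,-0.02,0.01,-0.14,0,0,0.4],[0.06,-0.05,0.02,-0.28,0,0,0.4],[0.08,-0.08,0.05,-0.42,0,0,0.4],[0.1,-0.1,0.08,-0.56,0,0,0.4],[0.1,-0.1,0.1,-0.7,0,0,0.4]]' >/dev/null; python3 -m crank '[[0,0,0,-0.14,0,0,0.4],[0,0,0,-0.16,0,0,0.4]]' >/dev/null
python3 -c "
from h import *
t=.9
to(569,117.7-60*np.sin(t),70+60*np.cos(t),(np.pi-t,0,np.pi-.067))"
```

```text
t34.9 pos [560.7  43.4 194.3] rpy [ 2.238 -0.006  3.07 ] q [-0.37  0.51  1.85  0.89  1.29 -2.37] F [-0.3 -0.3  0.6] op 0.60 g 0.0
d [-0.0068 -0.0511  0.0757] w [ 0.004 -0.    -0.008]
```

```bash
python3 -m crank '[[-0.003,-0.03,0.02,0,0,0,0.5],[-0.0068,-0.051,0.05,0.004,0,-0.008,0.5],[-0.0068,-0.051,0.075,0.004,0,-0.008,0.5],[-0.0068,-0.051,0.105,0.004,0,-0.008,0.5],[-0.0068,-0.051,0.135,0.004,0,-0.008,0.5]]' >/dev/null; python3 -m crank '[[0,0,0,0,0,0,0.5],[0,0,0,0,0,0,0.5]]' ; python3 -m crank '[[0,0,0,0,0,0,0.9],[0,0,0,0,0,0,0.9],[0,0,0,0,0,0,0.9],[0,0,0,0,0,0,0.9],[0,0,0,0,0,0,0.9]]' 20
```

```text
clock: 35.55
eef_pos: [573.5, 119.4, 73.4]
tcp_rot: [2.248, 0.006, 3.082]
contact_force: [0.4, -0.4, -0.1]
opening: 0.502
grasp_force: 0.0
clock: 36.05
eef_pos: [574.1, 118.2, 73.6]
tcp_rot: [2.246, 0.006, 3.079]
contact_force: [0.4, -5.1, 4.3]
opening: 0.225
grasp_force: 19.8
```

```bash
python3 -m crank '[[0,0,0,0,0,0,0.6],[0,0,0,0,0,0,0.4],[0,0,-0.03,0,0,0,0.4],[-0.02,0,-0.065,0.1,0,0,0.4],[-0.05,0,-0.07,0.2,0,0,0.4]]' >/dev/null; python3 -m crank '[[-0.01,0,0,0.1,0,0,0.4],[-0.02,0,0,0.2,0,0,0.4]]' >/dev/null
python3 -c "
from h import *
t=.5
to(642,112.8-60*np.sin(t),72+60*np.cos(t),(np.pi-t,0,np.pi-.067))"
```

```text
t36.8 pos [640.8  59.4 117.8] rpy [2.65  0.007 3.079] q [-0.15  0.56  1.73  0.6   0.98 -2.03] F [ 0.   0.1 -0.5] op 0.59 g 0.0
d [0.0003 0.025  0.0056] w [-0.009  0.004  0.007]
```

```bash
python3 -m crank '[[0,0.025,0,-0.009,0.004,0.007,0.4],[0,0.025,0.02,-0.009,0.004,0.007,0.4],[0,0.025,0.045,-0.009,0.004,0.007,0.4],[0,0.025,0.065,-0.009,0.004,0.007,0.4],[0,0.025,0.065,-0.009,0.004,0.007,0.4]]' >/dev/null; python3 -m crank '[[0,0,0,0,0,0,0.9],[0,0,0,0,0,0,0.9],[0,0,0,0,0,0,0.9],[0,0,0,0,0,0,0.9],[0,0,0,0,0,0,0.9]]' 50 
python3 -m crank '[[0,0.0068,-0.0125,0,0,0,0.9],[0,0.0068,-0.0125,0.14,0,0,0.9],[0,0.0068,-0.0125,0.28,0,0,0.9],[0,0.0068,-0.0125,0.42,0,0,0.9],[0,0.0068,-0.0125,0.56,0,0,0.9]]' >/dev/null
python3 -m crank '[[0,0,0,0.14,0,0,0.9],[0,0,0,0.28,0,0,0.9],[0,0,0,0.34,0,0,0.9],[0,0,0,0.34,0,0,0.9],[0,0,0,0.34,0,0,0.9]]'
```

```text
clock: 37.75
eef_pos: [643.8, 112.3, 72.9]
tcp_rot: [2.637, -0.0, 3.075]
contact_force: [-1.6, -3.6, 7.1]
opening: 0.237
grasp_force: 49.2
clock: 38.75
eef_pos: [643.1, 113.0, 86.3]
tcp_rot: [-2.748, -0.002, 3.076]
contact_force: [0.2, -1.0, -1.6]
opening: 0.242
grasp_force: 49.4
```

```bash
python3 -m crank '[[0,0.0015,0.004,0,0,0,0.9],[0,0.003,0.008,0,0,0,0.9],[0,0.0045,0.0115,0,0,0,0.9],[0,0.005,0.0122,0,0,0,0.9],[0,0.005,0.0122,0,0,0,0.9]]'; python3 -m crank '[[0,0.0003,0.0008,0,0,0,0.9],[0,0.0003,0.0008,0,0,0,0.9]]'
```

```text
clock: 39.25
eef_pos: [644.0, 112.7, 75.2]
tcp_rot: [-2.747, 0.0, 3.074]
contact_force: [-4.1, 6.5, 14.2]
opening: 0.234
grasp_force: 51.3
clock: 39.45
eef_pos: [644.1, 112.8, 75.0]
tcp_rot: [-2.747, 0.001, 3.074]
contact_force: [-6.1, 6.5, 20.0]
opening: 0.235
grasp_force: 52.0
```

```bash
python3 -m crank '[[0,-0.0004,-0.001,0,0,0,0.6],[0,-0.0004,-0.001,0,0,0,0.4],[0,0,-0.03,0,0,0,0.4],[0.03,0,-0.065,-0.12,0,0,0.4],[0.06,0,-0.07,-0.26,0,0,0.4]]' >/dev/null; python3 -m crank '[[0.01,0,0,-0.14,0,0,0.4],[0.01,0,0,-0.28,0,0,0.4],[0.01,0,0,-0.42,0,0,0.4],[0.01,0,0,-0.58,0,0,0.4],[0.01,0,0,-0.58,0,0,0.4]]' >/dev/null
python3 -c "
from h import *
t=.45
to(570,117.8,71,(np.pi-t,0,np.pi-.067))"
```

```text
t40.5 pos [575.  141.4 135.9] rpy [ 2.694e+00 -3.000e-03  3.071e+00] q [-0.    0.44  1.88  0.59  0.88 -1.9 ] F [-0.4 -0.4 -0.8] op 0.60 g 0.0
d [ 0.0031 -0.0497  0.0482] w [-0.002 -0.001 -0.005]
```

```bash
python3 -m crank '[[0.003,-0.025,-0.01,0,0,-0.005,0.4],[0.003,-0.05,-0.01,0,0,-0.005,0.4],[0.003,-0.05,0.01,0,0,-0.005,0.4],[0.003,-0.05,0.03,0,0,-0.005,0.4],[0.003,-0.05,0.049,0,0,-0.005,0.4]]' >/dev/null; python3 -m crank '[[0,0,0,0,0,0,0.4],[0,0,0,0,0,0,0.9],[0,0,0,0,0,0,0.9],[0,0,0,0,0,0,0.9],[0,0,0,0,0,0,0.9]]' 20;python3 -m crank '[[0,0,0,0,0,0,0.9],[0,0,0,0,0,0,0.9]]'
```

```text
clock: 41.45
eef_pos: [571.1, 120.0, 71.9]
tcp_rot: [2.697, 0.002, 3.079]
contact_force: [-1.3, -1.1, 2.4]
opening: 0.214
grasp_force: 20.6
clock: 41.65
eef_pos: [571.1, 120.1, 71.7]
tcp_rot: [2.697, 0.002, 3.08]
contact_force: [0.2, -1.8, 5.3]
opening: 0.217
grasp_force: 20.8
```

```bash
python3 -m crank '[[0,0,0,0,0,0,0.6],[0,-0.001,0,-0.12,0,0,0.6],[0,-0.001,0,-0.24,0,0,0.6],[0,-0.001,0,-0.24,0,0,0.9],[0,-0.001,0,-0.24,0,0,0.9]]' 20 >/dev/null; python3 -m crank '[[0,0,0,0,0,0,0.9],[0,0,0,0,0,0,0.9],[0,0,0,0,0,0,0.9]]';python3 -m crank '[[0,0,0,0,0,0,0.6],[0,0,0,0.12,0,0,0.6],[0,0,0,0.24,0,0,0.6],[0,0,0,0.36,0,0,0.6],[0,0,0,0.48,0,0,0.6]]' 20 >/dev/null; python3 -m crank '[[0,0,0,0,0,0,0.9],[0,0,0,0,0,0,0.9],[0,0,0,0,0,0,0.9],[0,0,0,0,0,0,0.9],[0,0,0,0,0,0,0.9]]'
```

```text
clock: 42.45
eef_pos: [570.4, 119.5, 70.6]
tcp_rot: [2.459, 0.001, 3.08]
contact_force: [-1.5, -0.4, -0.3]
opening: 0.23
grasp_force: 19.4
clock: 43.45
eef_pos: [571.1, 120.6, 71.3]
tcp_rot: [2.931, 0.0, 3.078]
contact_force: [1.0, 13.2, 5.4]
opening: 0.193
grasp_force: 19.5
```

```bash
python3 -m crank '[[0,0,0,0,0,0,0.9],[0,0,0,0,0,0,0.9],[0,0,0,0,0,0,0.9]]' 100;  python3 -m crank '[[0,0,0,0,0,0,0.6],[0,0,0,0,0,0,0.6],[0,0,0,0,0,0,0.9],[0,0,0,0,0,0,0.9],[0,0,0,0,0,0,0.9]]' 20 >/dev/null; python3 -m crank '[[0,0,0,0,0,0,0.9],[0,0,0,0,0,0,0.9]]'
```

```text
clock: 43.75
eef_pos: [571.1, 120.5, 71.4]
tcp_rot: [2.932, 0.001, 3.078]
contact_force: [-0.7, 12.2, 7.4]
opening: 0.178
grasp_force: 97.4
clock: 44.45
eef_pos: [569.9, 119.9, 70.8]
tcp_rot: [2.935, -0.001, 3.08]
contact_force: [-2.7, 5.6, 6.7]
opening: 0.2
grasp_force: 19.4
```

```bash
python3 -m crank '[[0,0,0,0,0,0,0.6],[0,0,0,0.1,0,0,0.6],[0,0,0,0.1,0,0,0.6],[0,0,0,0.1,0,0,0.9],[0,0,0,0.1,0,0,0.9]]' 20 >/dev/null; python3 -m crank '[[0,0,0,0,0,0,0.9],[0,0,0,0,0,0,0.9],[0,0,0,0,0,0,0.9]]'; python3 -m crank '[[0,0,0,0,0,0,0.6],[0,0,0,-0.1,0,0,0.6],[0,0,0,-0.2,0,0,0.6],[0,0,0,-0.2,0,0,0.9],[0,0,0,-0.2,0,0,0.9]]' 20 >/dev/null; python3 -m crank '[[0,0,0,0,0,0,0.9],[0,0,0,0,0,0,0.9],[0,0,0,0,0,0,0.9]]'
```

```text
clock: 45.25
eef_pos: [570.4, 119.8, 70.7]
tcp_rot: [3.034, -0.0, 3.079]
contact_force: [-1.7, 5.9, 1.7]
opening: 0.215
grasp_force: 20.3
clock: 46.05
eef_pos: [570.2, 119.7, 71.1]
tcp_rot: [2.838, -0.001, 3.08]
contact_force: [-2.5, 3.2, 5.8]
opening: 0.206
grasp_force: 19.3
```

Width is lowest near a tilt of 0.23, so the long bar's flat normal is at about 0.23 rad. I'll roll it 1.335 from the middle, with the tool going from -0.65 to +0.685.

```bash
python3 -m crank '[[0,0,0,0,0,0,0.6],[0,0,0,0,0,0,0.4],[0,0,-0.03,0.0,0,0,0.4],[-0.01,0.01,-0.07,0.1,0,0,0.4],[-0.03,0.03,-0.08,0.2,0,0,0.4]]' >/dev/null; python3 -m crank '[[-0.02,0.02,0,0.15,0,0,0.4],[-0.04,0.04,0.0,0.3,0,0,0.4],[-0.04,0.06,0.0,0.45,0,0,0.4],[-0.04,0.06,0,0.6,0,0,0.4],[-0.04,0.06,0,0.75,0,0,0.4]]' >/dev/null
python3 -c "
from h import *
t=-.65
to(642,112.8-60*np.sin(t),72+60*np.cos(t),(np.pi-t,0,np.pi-.067))"
```

```text
t47.0 pos [645.3 180.7 163.4] rpy [-2.49   0.005  3.081] q [ 0.52  0.7   1.42 -0.54  1.44 -0.8 ] F [ 0.7 -0.3 -1.7] op 0.60 g 0.0
d [0.0016 0.0012 0.0539] w [-0.002  0.008  0.002]
```

```bash
python3 -m crank '[[0.0016,0.001,0.03,0,0.006,0,0.4],[0.0016,0.001,0.06,0,0.006,0,0.4],[0.0016,0.001,0.09,0,0.006,0,0.4],[0.0016,0.001,0.113,0,0.006,0,0.4],[0.0016,0.001,0.113,0,0.006,0,0.4]]' ; python3 -m crank '[[0,0,0,0,0,0,0.5],[0,0,0,0,0,0,0.9],[0,0,0,0,0,0,0.9],[0,0,0,0,0,0,0.9],[0,0,0,0,0,0,0.9]]' 20 >/dev/null; python3 -m crank '[[0,0,0,0,0,0,0.9],[0,0,0,0,0,0,0.9]]' 60
```

```text
clock: 47.55
eef_pos: [636.9, 110.0, 68.8]
tcp_rot: [-2.493, -0.008, 3.075]
contact_force: [-1.3, 0.2, 0.4]
opening: 0.598
grasp_force: 0.0
clock: 48.25
eef_pos: [639.7, 113.9, 72.7]
tcp_rot: [-2.498, -0.002, 3.077]
contact_force: [0.4, 6.9, 3.7]
opening: 0.234
grasp_force: 58.2
```

```bash
python3 -m crank '[[0,-0.0084,-0.0112,0,0,0,0.9],[0,-0.0084,-0.0112,-0.14,0,0,0.9],[0,-0.0084,-0.0112,-0.28,0,0,0.9],[0,-0.0084,-0.0112,-0.42,0,0,0.9],[0,-0.0084,-0.0112,-0.56,0,0,0.9]]' >/dev/null
python3 -m crank '[[0,0,0,-0.14,0,0,0.9],[0,0,0,-0.28,0,0,0.9],[0,0,0,-0.42,0,0,0.9],[0,0,0,-0.56,0,0,0.9],[0,0,0,-0.7,0,0,0.9]]' >/dev/null;  python3 -m crank '[[0,0,0,-0.075,0,0,0.9],[0,0,0,-0.075,0,0,0.9],[0,0,0,-0.075,0,0,0.9]]'
python3 -c "
from h import *
to(642,112.5,72.5,(np.pi-.691,0,np.pi-.066))"
```

```text
clock: 49.55
eef_pos: [638.6, 111.8, 85.5]
tcp_rot: [2.455, -0.005, 3.076]
contact_force: [0.0, 0.4, -2.1]
opening: 0.236
grasp_force: 59.1
t49.5 pos [638.6 111.8  85.5] rpy [ 2.455 -0.005  3.076] q [-0.15  0.66  1.75  0.85  1.   -2.23] F [ 0.   0.4 -2.1] op 0.24 g 59.1
d [-0.0034 -0.0076  0.0106] w [-0.004 -0.004 -0.002]
```

```bash
python3 -m crank '[[-0.001,-0.003,0.004,-0.004,-0.004,-0.002,0.9],[-0.001,-0.006,0.0075,-0.004,-0.004,-0.002,0.9],[-0.001,-0.0074,0.0093,-0.004,-0.004,-0.002,0.9],[-0.001,-0.0074,0.0093,-0.004,-0.004,-0.002,0.9]]'; python3 -m crank '[[0,-0.0006,0.0008,0,0,0,0.9],[0,-0.001,0.0013,0,0,0,0.9],[0,-0.001,0.0013,0,0,0,0.9]]'
```

```text
clock: 49.95
eef_pos: [639.3, 113.1, 73.2]
tcp_rot: [2.449, -0.0, 3.076]
contact_force: [0.3, 0.1, -2.0]
opening: 0.238
grasp_force: 59.1
clock: 50.25
eef_pos: [639.7, 112.8, 72.3]
tcp_rot: [2.448, 0.0, 3.075]
contact_force: [-0.5, 0.7, 1.8]
opening: 0.237
grasp_force: 59.2
```

```bash
python3 -m crank '[[0,-0.0006,0.0008,0,0,0,0.9],[0,-0.001,0.0013,0,0,0,0.9],[0,-0.001,0.0013,0,0,0,0.9]]'; python3 -m crank '[[0,0,0,0,0,0,0.6],[0,0,0,0,0,0,0.5],[0,0,0,0,0,0,0.4],[0,0,-0.03,0,0,0,0.4],[0,0,-0.07,0,0,0,0.4]]' >/dev/null
python3 -m crank '[[0,0,-0.05,0.1,0,0,0.4],[0,0,-0.1,0.2,0,0,0.4],[0,0,-0.15,0.3,0,0,0.4],[-0.02,-0.04,-0.18,0.45,0,0,0.4],[-0.02,-0.08,-0.2,0.55,0,0,0.4]]'
python3 - <<'E'
from h import *
d=snap('top','t8');e=snap('scene','s8')
ax=np.array([np.cos(-.068),np.sin(-.068),0])
out=np.zeros((480,800,3),np.uint8)
for k,P in enumerate([np.array([641.5,112.8,70]),np.array([624.3,-137,70])]):
    u,v=w2px(e,P-60*ax); u=int(u);v=int(v); im=cv2.imread('pics/s8.png')[v-24:v+24,u-20:u+20]
    out[:,400*k:400*k+400]=cv2.resize(im,None,fx=10,fy=10,interpolation=3)
    for z,o in [('tip',P-95*ax+[0,0,6]),('p2flat',P-73*ax+[0,0,6]),('shoulder',P-50*ax+[0,0,6])]: a,b=w2px(e,o); print(z,((a-u+20)*10+400*k).round(),((b-v+24)*10).round())
cv2.imwrite('pics/c9.png',out)
E
```

```text
clock: 50.55
eef_pos: [639.9, 113.0, 71.8]
tcp_rot: [2.446, 0.0, 3.075]
contact_force: [-4.1, -1.0, 10.9]
opening: 0.236
grasp_force: 60.2
clock: 51.55
eef_pos: [647.5, -124.1, 231.1]
tcp_rot: [3.005, 0.009, 3.076]
contact_force: [0.6, 0.4, -1.2]
opening: 0.6
grasp_force: 0.0
tip 140.0 288.0
p2flat 182.0 255.0
shoulder 224.0 221.0
tip 538.0 295.0
p2flat 579.0 258.0
shoulder 621.0 219.0
```

View pics/c9.png

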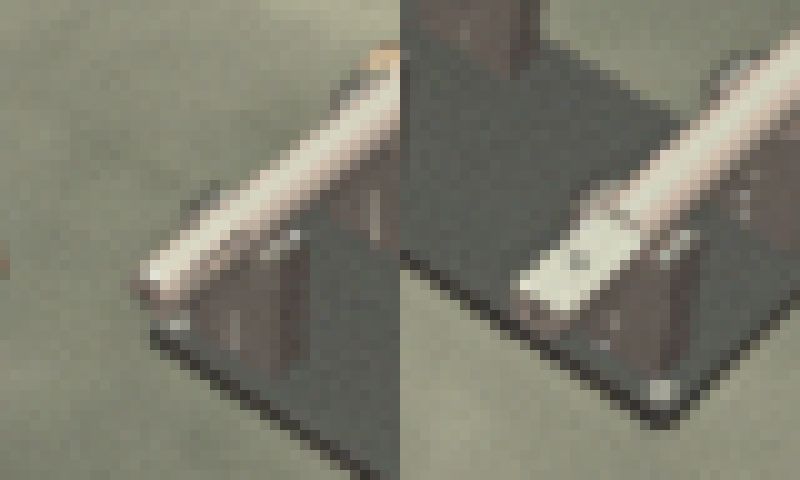

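The right-hand crop shows the mid bar still flat up. The left-hand crop shows the long bar with its highlight unbroken along the top and the cut at the lower right near (235,255), so its flat faces down. The jaw feel was right, but off by half a turn. I'll roll it another half turn, feeling the flat again halfway.

```bash
python3 -m crank '[[0.0,0.05,-0.01,0.12,0,0,0.4],[0,0.1,-0.01,0.26,0,0,0.4],[0,0.15,-0.01,0.4,0,0,0.4],[0,0.2,-0.02,0.54,0,0,0.4],[0,0.24,-0.04,0.68,0,0,0.4]]' >/dev/null; python3 -m crank '[[0,0.04,0,0.16,0,0,0.4],[0,0.04,0,0.16,0,0,0.4]]' >/dev/null
python3 -c "
from h import *
t=-.7
to(640,112.9-60*np.sin(t),72+60*np.cos(t),(np.pi-t,0,np.pi-.067))"
```

```text
t52.4 pos [659.4 150.7 272.3] rpy [-2.439 -0.01   3.083] q [ 0.49  0.61  1.34 -0.58  1.6  -0.92] F [-0.4  0.3 -1.8] op 0.60 g 0.0
d [0.0179 0.0998 0.1181] w [-0.003 -0.002  0.013]
```

```bash
python3 -m crank '[[0.01,0.05,0,0,0,0.013,0.4],[0.0179,0.1,0.02,0,0,0.013,0.4],[0.0179,0.1,0.06,0,0,0.013,0.4],[0.0179,0.1,0.1,0,0,0.013,0.4],[0.0179,0.1,0.118,0,0,0.013,0.4]]' >/dev/null; python3 -m crank '[[0,0,0,0,0,0,0.4],[0,0,0,0,0,0,0.4]]' >/dev/null
python3 -c "
from h import *
t=-.7
to(640,112.9,72,(np.pi-t,0,np.pi-.067))"
```

```text
t53.0 pos [644.7 145.8 126.8] rpy [-2.446  0.01   3.064] q [ 0.49  0.74  1.46 -0.59  1.39 -0.76] F [-0.1  0.1  0.6] op 0.60 g 0.0
d [0.0026 0.0097 0.0633] w [ 0.004  0.001 -0.014]
```

```bash
python3 -m crank '[[0.0026,0.0097,0.01,0.004,0,-0.014,0.4],[0.0026,0.0097,0.03,0.004,0,-0.014,0.4],[0.0026,0.0097,0.05,0.004,0,-0.014,0.4],[0.0026,0.0097,0.063,0.004,0,-0.014,0.4],[0.0026,0.0097,0.063,0.004,0,-0.014,0.5]]' >/dev/null; python3 -m crank '[[0,0,0,0,0,0,0.6],[0,0,0,0,0,0,0.9],[0,0,0,0,0,0,0.9],[0,0,0,0,0,0,0.9],[0,0,0,0,0,0,0.9]]' 20 ; python3 -m crank '[[0,0,0,0,0,0,0.9],[0,0,0,0,0,0,0.9]]' 60
```

```text
clock: 54.05
eef_pos: [640.0, 113.9, 71.7]
tcp_rot: [-2.442, 0.001, 3.077]
contact_force: [0.1, 6.5, 3.5]
opening: 0.25
grasp_force: 20.6
clock: 54.25
eef_pos: [640.0, 114.0, 71.8]
tcp_rot: [-2.442, 0.001, 3.077]
contact_force: [-0.2, 6.1, 5.4]
opening: 0.237
grasp_force: 58.3
```

```bash
python3 -m crank '[[0,-0.009,-0.0107,0,0,0,0.9],[0,-0.009,-0.0107,-0.14,0,0,0.9],[0,-0.009,-0.0107,-0.28,0,0,0.9],[0,-0.009,-0.0107,-0.42,0,0,0.9],[0,-0.009,-0.0107,-0.56,0,0,0.9]]' >/dev/null
python3 -m crank '[[0,0,0,-0.14,0,0,0.9],[0,0,0,-0.28,0,0,0.9],[0,0,0,-0.42,0,0,0.9],[0,0,0,-0.56,0,0,0.9],[0,0,0,-0.7,0,0,0.9]]' >/dev/null;  python3 -m crank '[[0,0,0,-0.14,0,0,0.9],[0,0,0,-0.19,0,0,0.9],[0,0,0,-0.19,0,0,0.9],[0,0,0,-0.19,0,0,0.9]]'
python3 -c "
from h import *
to(640,112.8,72.2,(np.pi-.75,0,np.pi-.066))"
```

```text
clock: 55.65
eef_pos: [639.2, 112.4, 85.0]
tcp_rot: [2.394, -0.001, 3.076]
contact_force: [0.2, 0.1, -2.1]
opening: 0.235
grasp_force: 59.1
t55.6 pos [639.2 112.4  85. ] rpy [ 2.394e+00 -1.000e-03  3.076e+00] q [-0.17  0.68  1.75  0.9   1.04 -2.29] F [ 0.2  0.1 -2.1] op 0.23 g 59.1
d [-0.0008 -0.0083  0.0097] w [-0.002 -0.001 -0.   ]
```

Next I lower the bar, release it, and move to the flat with the tool near vertical.

```bash
python3 -m crank '[[-0.0008,-0.004,0.005,0,0,0,0.9],[-0.0008,-0.007,0.0085,0,0,0,0.9],[-0.0008,-0.0083,0.0097,0,0,0,0.9],[-0.0008,-0.009,0.0103,0,0,0,0.9],[-0.0008,-0.009,0.0103,0,0,0,0.9]]'; python3 -m crank '[[0,0,0,0,0,0,0.6],[0,0,0,0,0,0,0.5],[0,0,0,0,0,0,0.4],[0,0,-0.03,0,0,0,0.4],[0.03,0,-0.07,0.1,0,0,0.4]]' >/dev/null
python3 -m crank '[[0.02,0,-0.02,0.14,0,0,0.4],[0.045,0,-0.02,0.28,0,0,0.4],[0.045,0,-0.02,0.42,0,0,0.4],[0.045,0,-0.02,0.56,0,0,0.4],[0.045,0,-0.02,0.65,0,0,0.4]]'
python3 -c "
from h import *
to(569,117.8,71.5,(np.pi,0,np.pi-.066))"
```

```text
clock: 56.15
eef_pos: [640.2, 113.4, 71.6]
tcp_rot: [2.392, -0.0, 3.076]
contact_force: [-0.6, -0.2, 0.6]
opening: 0.236
grasp_force: 59.4
clock: 57.15
eef_pos: [562.2, 59.0, 140.0]
tcp_rot: [-3.136, 0.003, 3.077]
contact_force: [-0.7, 0.5, -0.7]
opening: 0.6
grasp_force: 0.0
t57.1 pos [562.2  59.  140. ] rpy [-3.136e+00  3.000e-03  3.077e+00] q [ 0.11  0.39  1.86 -0.01  0.89 -1.4 ] F [-0.7  0.5 -0.7] op 0.60 g 0.0
d [-0.0027  0.0595  0.0682] w [-0.005  0.003  0.001]
```

```bash
python3 -m crank '[[-0.0027,0.04,0,-0.005,0.003,0.001,0.4],[-0.0027,0.0597,0.01,-0.005,0.003,0.001,0.4],[-0.0027,0.0597,0.04,-0.005,0.003,0.001,0.4],[-0.0027,0.0597,0.068,-0.005,0.003,0.001,0.4],[-0.0027,0.0597,0.068,-0.005,0.003,0.001,0.4]]' >/dev/null; python3 -m crank '[[0,0,0,0,0,0,0.6],[0,0,0,0,0,0,0.9],[0,0,0,0,0,0,0.9],[0,0,0,0,0,0,0.9],[0,0,0,0,0,0,0.9]]' 20;  python3 -m crank '[[0,0,0,0,0,0,0.6],[0,0,0,-0.1,0,0,0.6],[0,0,0,-0.2,0,0,0.6],[0,0,0,-0.2,0,0,0.9],[0,0,0,-0.2,0,0,0.9]]' 20 >/dev/null; python3 -m crank '[[0,0,0,0,0,0,0.9],[0,0,0,0,0,0,0.9],[0,0,0,0,0,0,0.9]]'
```

```text
clock: 58.15
eef_pos: [569.0, 117.8, 71.7]
tcp_rot: [3.137, -0.001, 3.075]
contact_force: [0.8, -0.2, 5.5]
opening: 0.215
grasp_force: 20.7
clock: 58.95
eef_pos: [567.6, 117.7, 70.2]
tcp_rot: [2.939, -0.004, 3.076]
contact_force: [-0.8, -5.8, -0.2]
opening: 0.194
grasp_force: 24.4
```

```bash
python3 -m crank '[[0,0,0,0,0,0,0.6],[0,0,0,-0.1,0,0,0.6],[0,0,0.001,-0.15,0,0,0.6],[0,0,0.001,-0.15,0,0,0.9],[0,0,0.001,-0.15,0,0,0.9]]' 20 >/dev/null; python3 -m crank '[[0,0,0,0,0,0,0.9],[0,0,0,0,0,0,0.9],[0,0,0,0,0,0,0.9]]';python3 -m crank '[[0,0,0,0,0,0,0.9],[0,0,0,0,0,0,0.9],[0,0,0,0,0,0,0.9]]' 100
```

```text
clock: 59.75
eef_pos: [568.0, 118.0, 69.5]
tcp_rot: [2.789, -0.003, 3.076]
contact_force: [-0.5, -4.2, -1.4]
opening: 0.194
grasp_force: 23.3
clock: 60.05
eef_pos: [568.0, 118.0, 69.6]
tcp_rot: [2.788, -0.003, 3.075]
contact_force: [-1.0, -5.6, 0.9]
opening: 0.174
grasp_force: 97.3
```

The flat is flush at 0.353 rad and behaves just as the mid bar did. The remaining roll is 1.218 from the middle, with the tool going from -0.6 to +0.618.

```bash
python3 -m crank '[[0,0,0,0,0,0,0.6],[0,0,0,0,0,0,0.4],[0,0,-0.03,0.0,0,0,0.4],[-0.01,0.01,-0.07,0.1,0,0,0.4],[-0.03,0.03,-0.08,0.2,0,0,0.4]]' 20 >/dev/null; python3 -m crank '[[-0.02,0.02,0,0.15,0,0,0.4],[-0.04,0.04,0.0,0.3,0,0,0.4],[-0.04,0.06,0.0,0.45,0,0,0.4],[-0.04,0.08,0,0.6,0,0,0.4],[-0.04,0.08,0,0.75,0,0,0.4]]' >/dev/null; python3 -m crank '[[0,0,0,0,0,0,0.4]]' >/dev/null
python3 -c "
from h import *
t=-.6
to(640,113.2,72,(np.pi-t,0,np.pi-.067))"
```

```text
t61.1 pos [642.2 196.4 164.3] rpy [-2.541 -0.007  3.08 ] q [ 0.52  0.69  1.42 -0.49  1.42 -0.82] F [ 0.3 -0.4 -1.3] op 0.60 g 0.0
d [-0.0035 -0.0165  0.1231] w [-0.    -0.002  0.008]
```

```bash
python3 -m crank '[[-0.0035,-0.0165,0.02,0,0,0.008,0.4],[-0.0035,-0.0165,0.05,0,0,0.008,0.4],[-0.0035,-0.0165,0.08,0,0,0.008,0.4],[-0.0035,-0.0165,0.11,0,0,0.008,0.4],[-0.0035,-0.0165,0.123,0,0,0.008,0.4]]' >/dev/null; python3 -m crank '[[0,0,0,0,0,0,0.4],[0,0,0,0,0,0,0.6],[0,0,0,0,0,0,0.9],[0,0,0,0,0,0,0.9],[0,0,0,0,0,0,0.9]]' 20 ; python3 -m crank '[[0,0,0,0,0,0,0.9],[0,0,0,0,0,0,0.9],[0,0,0,0,0,0,0.9]]' 60
python3 -c "
from h import *
to(640,113.9,86,(np.pi-.618,0,np.pi-.067))"
```

```text
clock: 62.15
eef_pos: [642.5, 112.2, 75.7]
tcp_rot: [-2.549, 0.004, 3.07]
contact_force: [-0.5, 4.9, 0.2]
opening: 0.246
grasp_force: 19.6
clock: 62.45
eef_pos: [642.6, 112.3, 75.9]
tcp_rot: [-2.549, 0.004, 3.07]
contact_force: [0.8, 6.8, 1.5]
opening: 0.233
grasp_force: 58.2
t62.5 pos [642.6 112.3  75.9] rpy [-2.549  0.004  3.07 ] q [ 0.42  0.74  1.55 -0.56  1.21 -0.78] F [0.8 6.8 1.5] op 0.23 g 58.2
d [ 0.0026 -0.0044 -0.0092] w [-1.21   0.005 -0.005]
```

```bash
python3 -m crank '[[0,-0.0078,-0.0116,0,0,0,0.9],[0,-0.0078,-0.0116,-0.14,0,0,0.9],[0,-0.0078,-0.0116,-0.28,0,0,0.9],[0,-0.0078,-0.0116,-0.42,0,0,0.9],[0,-0.0078,-0.0116,-0.56,0,0,0.9]]' >/dev/null
python3 -m crank '[[0,0,0,-0.14,0,0,0.9],[0,0,0,-0.28,0,0,0.9],[0,0,0,-0.42,0,0,0.9],[0,0,0,-0.56,0,0,0.9],[0,0,0,-0.658,0,0,0.9]]' >/dev/null;  python3 -m crank '[[0,0,0,0,0,0,0.9],[0,0,0,0,0,0,0.9]]'
python3 -c "
from h import *
to(642,113,73,(np.pi-.6254,0,np.pi-.066))"
```

```text
clock: 63.65
eef_pos: [641.3, 109.4, 88.8]
tcp_rot: [2.522, 0.001, 3.068]
contact_force: [-0.2, 0.0, -2.7]
opening: 0.238
grasp_force: 59.0
t63.6 pos [641.3 109.4  88.8] rpy [2.522e+00 1.000e-03 3.068e+00] q [-0.13  0.63  1.75  0.79  0.96 -2.16] F [-0.2  0.  -2.7] op 0.24 g 59.0
d [-0.0004 -0.0062  0.015 ] w [-0.006  0.005 -0.005]
```

```bash
python3 -m crank '[[0,-0.003,0.005,-0.006,0.005,-0.005,0.9],[0,-0.0055,0.009,-0.006,0.005,-0.005,0.9],[0,-0.0065,0.011,-0.006,0.005,-0.005,0.9],[0,-0.0065,0.011,-0.006,0.005,-0.005,0.9]]'; python3 -m crank '[[0,-0.0006,0.0008,0,0,0,0.9],[0,-0.001,0.0013,0,0,0,0.9],[0,-0.001,0.0013,0,0,0,0.9]]'
```

```text
clock: 64.05
eef_pos: [640.8, 111.8, 75.3]
tcp_rot: [2.514, -0.001, 3.077]
contact_force: [0.3, 0.6, -1.8]
opening: 0.239
grasp_force: 59.0
clock: 64.35
eef_pos: [641.2, 111.3, 74.4]
tcp_rot: [2.513, -0.0, 3.075]
contact_force: [-0.3, 1.7, 0.8]
opening: 0.232
grasp_force: 59.0
```

```bash
python3 -m crank '[[0,-0.0006,0.0008,0,0,0,0.9],[0,-0.001,0.0013,0,0,0,0.9],[0,-0.001,0.0013,0,0,0,0.9]]'; python3 -m crank '[[0,0,0,0,0,0,0.6],[0,0,0,0,0,0,0.5],[0,0,0,0,0,0,0.4],[0,0,-0.03,0,0,0,0.4],[0,0,-0.07,0,0,0,0.4]]' >/dev/null
python3 -m crank '[[0,0,-0.05,0.1,0,0,0.4],[0,0,-0.1,0.2,0,0,0.4],[0,0,-0.15,0.3,0,0,0.4],[0.03,-0.04,-0.18,0.45,0,0,0.4],[0.06,-0.08,-0.2,0.6,0,0,0.4]]' >/dev/null
python3 -m crank '[[0.03,-0.04,0,0,0,0,0.2],[0.06,-0.08,0,0,0,0,0],[0.09,-0.12,0,0,0,0,0],[0.12,-0.16,0,0,0,0,0],[0.15,-0.19,0,0,0,0,0]]'
python3 - <<'E'
from h import *
d=snap('top','t9');e=snap('scene','s9')
ax=np.array([np.cos(-.068),np.sin(-.068),0])
out=np.zeros((600,800,3),np.uint8)
for k,P in enumerate([np.array([641.5,112.8,70]),np.array([624.3,-137,70])]):
    u,v=w2px(e,P-60*ax); u=int(u);v=int(v); im=cv2.imread('pics/s9.png')[v-15:v+15,u-20:u+20]
    out[300*k:300*k+300,:400]=cv2.resize(im,None,fx=10,fy=10,interpolation=3)
    for z,o in [('tip',P-95*ax+[0,0,6]),('p2flat',P-73*ax+[0,0,6]),('shoulder',P-50*ax+[0,0,6])]: a,b=w2px(e,o); print(z,((a-u+20)*10).round(),((b-v+15)*10+300*k).round())
im=cv2.imread('pics/s9.png')[260:320,365:429]; out[:375,400:]=cv2.resize(im,None,fx=6.25,fy=6.25,interpolation=3)
im=cv2.imread('pics/t9.png')[160:196,250:314]; out[375:600,400:]=cv2.resize(im,None,fx=6.25,fy=6.25,interpolation=3)
cv2.imwrite('pics/c10.png',out)
E
```

```text
clock: 64.65
eef_pos: [641.4, 111.4, 73.6]
tcp_rot: [2.511, -0.0, 3.075]
contact_force: [-1.5, 2.0, 7.7]
opening: 0.235
grasp_force: 59.6
clock: 66.15
eef_pos: [410.2, -279.9, 239.9]
tcp_rot: [3.114, 0.0, 3.075]
contact_force: [0.7, -0.1, -1.1]
opening: 0.999
grasp_force: 0.0
tip 140.0 198.0
p2flat 182.0 165.0
shoulder 224.0 131.0
tip 138.0 505.0
p2flat 179.0 468.0
shoulder 221.0 429.0
```

View pics/c10.png

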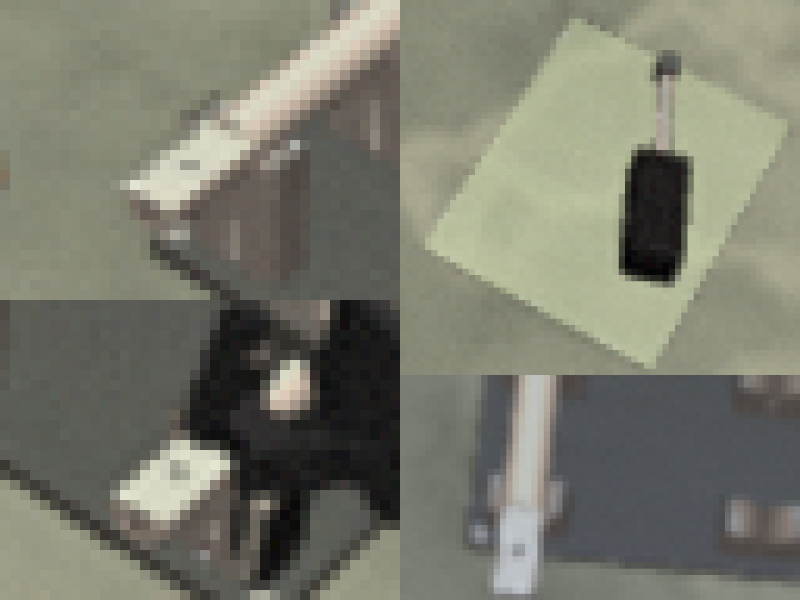

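The top-left crop shows the long bar's flat up with its dimple at (189,165), and the top view agrees, with the dimple at (518,550). The mid bar's flat is still up, with its dimple at (180,469). The stylus has been knocked, so I'll locate it again.

```bash
python3 - <<'E'
from h import *
d=load('t9');e=load('s9')
c=lambda u,v:px2w
print('long dimple top',px2w(d,250+(518-400)/6.25-.42,160+(550-375)/6.25-.42,76).round(1))
ax=np.array([np.cos(-.068),np.sin(-.068),0])
for k,(P,uv) in enumerate([(np.array([641.5,112.8,70]),(189,165)),(np.array([624.3,-137,70]),(180,169))]):
    u,v=w2px(e,P-60*ax);u=int(u);v=int(v); print('dimple scene',px2w(e,u-20+uv[0]/10-.45,v-15+uv[1]/10-.45,76).round(1),'pred',(P-73*ax).round(1))
def S(f,u,v,z): return px2w(f,365+(u-400)/6.25-.42,260+v/6.25-.42,z).round(1)
for n,u,v,z in [('TL',635,150,35),('TR',692,158,35),('BRtop',677,270,35),('BLtop',622,262,35),('BRbot',676,283,6),('sleeve',666,65,27),('armstart',662,150,27)]: print(n,S(e,u,v,z))
# calibration check: old stylus and plate in scene0 vs top0
print('plate corners',[S(e,*q,5) for q in [(575,18),(790,122),(655,367),(425,243)]])
s=load('scene0')['image']; g=s[255:330,360:450].sum(2)<110; vv,uu=np.nonzero(g); print('old dark centroid',uu.mean()+360,vv.mean()+255)
g=e['image'][255:330,360:450].sum(2)<110; vv,uu=np.nonzero(g); print('new',uu.mean()+360,vv.mean()+255)
g=d['image'][170:260,385:460].sum(2)<110; vv,uu=np.nonzero(g); print('top new',len(uu),uu.mean()+385,vv.mean()+170, uu.min()+385,uu.max()+385)
to(0,0,0)
E
```

```text
long dimple top [570.4 118.9  76. ]
dimple scene [571.1 118.3  76. ] pred [568.7 117.8  70. ]
dimple scene [ 551.9 -130.4   76. ] pred [ 551.5 -132.    70. ]
TL [ 505.6 -392.    35. ]
TR [ 518.4 -416.1   35. ]
BRtop [ 456.7 -440.1   35. ]
BLtop [ 444.7 -417.5   35. ]
BRbot [ 469.8 -438.7    6. ]
sleeve [ 567.1 -378.2   27. ]
armstart [ 519.6 -400.9   27. ]
plate corners [array([ 582.3, -322.4,    5. ]), array([ 590.6, -439.6,    5. ]), array([ 422.9, -452.3,    5. ]), array([ 415.6, -331.6,    5. ])]
old dark centroid 395.63870967741934 294.258064516129
new 405.0064516129032 294.06451612903226
top new 165 413.0 224.47272727272727 388 442
t66.2 pos [ 408.2 -280.7  239.7] rpy [ 3.114e+00 -2.000e-03  3.072e+00] q [-0.62  0.17  1.91  0.03  1.08 -2.13] F [0.7 0.6 0.6] op 1.00 g 0.0
d [0.4264 0.2447 0.2473] w [ 0.028 -0.001 -0.07 ]
```

Stylus centre is about (485,-414) with yaw 0.40. I'll go above it.

```bash
python3 -c "
from h import *
to(485.5,-414,100,(np.pi,0,np.pi+.4))"
python3 -m crank '[[-0.015,-0.03,0.01,0.028,0,-0.14,0],[-0.03,-0.06,0.03,0.028,0,-0.28,0],[-0.05,-0.09,0.06,0.028,0,-0.42,0],[-0.068,-0.127,0.1,0.028,0,-0.47,0],[-0.068,-0.127,0.13,0.028,0,-0.47,0]]' >/dev/null;python3 -m crank '[[0,0,0,0,0,0,0],[0,0,0,0,0,0,0]]' >/dev/null
python3 - <<'E'
from h import *
e=snap('scene','s10')
to(485.5,-414,28,(np.pi,0,np.pi+.4))
im=e['image'][255:330,360:450]
g=im.sum(2)<110; vv,uu=np.nonzero(g); print('new',uu.mean()+360,vv.mean()+255)
E
```

```text
t66.2 pos [ 408.2 -280.7  239.7] rpy [ 3.114e+00 -2.000e-03  3.072e+00] q [-0.62  0.17  1.91  0.03  1.08 -2.13] F [0.7 0.6 0.6] op 1.00 g 0.0
d [-0.0867 -0.1314  0.136 ] w [ 0.028  0.005 -0.47 ]
t67.0 pos [ 471.7 -405.3  107.5] rpy [-3.14   0.006 -2.738] q [-0.71  0.51  1.75  0.01  0.88 -2.69] F [-0.5  0.2  0.1] op 1.00 g 0.0
d [-0.0087 -0.0133  0.0796] w [-0.002  0.006  0.004]
new 409.1111111111111 271.1404853128991
```

```bash
python3 -m crank '[[-0.0087,-0.0133,0.02,0,0.006,0.004,0],[-0.0087,-0.0133,0.04,0,0.006,0.004,0],[-0.0087,-0.0133,0.06,0,0.006,0.004,0],[-0.0087,-0.0133,0.0785,0,0.006,0.004,0],[-0.0087,-0.0133,0.0785,0,0.006,0.004,0]]'; python3 -m crank '[[0,0,0,0,0,0,0],[0,0,0,0,0,0,0.5],[0,0,0,0,0,0,0.9],[0,0,0,0,0,0,0.9],[0,0,0,0,0,0,0.9]]' 30; python3 -m crank '[[0,0,0,0,0,0,0.9],[0,0,0,0,0,0,0.9],[0,0,0,0,0,0,0.9],[0,0,0,0,0,0,0.9]]' 40; python3 -m crank '[[0,0,-0.02,0,0,0,0.9],[0,0,-0.04,0,0,0,0.9],[0,0,-0.07,0,0,0,0.9],[0,0,-0.1,0,0,0,0.9],[0,0,-0.13,0,0,0,0.9]]' ; python3 -m crank '[[0,0,0,0,0,0,0.9],[0,0,0,0,0,0,0.9]]'
```

```text
clock: 67.5
eef_pos: [484.9, -413.5, 28.3]
tcp_rot: [-3.141, -0.0, -2.741]
contact_force: [-0.4, -0.2, -0.2]
opening: 1.0
grasp_force: 0.0
clock: 68.0
eef_pos: [485.2, -414.6, 28.4]
tcp_rot: [-3.139, 0.0, -2.742]
contact_force: [0.2, -2.5, 1.4]
opening: 0.328
grasp_force: 2.2
clock: 68.4
eef_pos: [485.3, -414.7, 28.6]
tcp_rot: [-3.139, 0.0, -2.742]
contact_force: [-2.0, 1.2, 6.3]
opening: 0.319
grasp_force: 40.0
clock: 68.9
eef_pos: [484.6, -413.9, 158.8]
tcp_rot: [-3.141, -0.0, -2.742]
contact_force: [0.1, -0.8, -2.2]
opening: 0.321
grasp_force: 39.4
clock: 69.1
eef_pos: [485.0, -414.3, 158.2]
tcp_rot: [-3.139, 0.0, -2.742]
contact_force: [-0.1, -0.2, -2.0]
opening: 0.317
grasp_force: 39.6
```

```bash
python3 -c "
from h import *
to(421,-122.5,140,(np.pi,0,np.pi-.067))"
python3 -m crank '[[-0.01,0.045,0,0,0,0.14,0.9],[-0.02,0.09,0,0,0,0.28,0.9],[-0.03,0.135,0,0,0,0.42,0.9],[-0.04,0.18,0,0,0,0.467,0.9],[-0.05,0.225,0.0,0,0,0.467,0.9]]' >/dev/null; python3 -c "
from h import *
to(421,-122.5,140,(np.pi,0,np.pi-.067))"
```

```text
t69.1 pos [ 485.  -414.3  158.2] rpy [-3.139  0.    -2.742] q [-0.71  0.47  1.68 -0.    0.99 -2.68] F [-0.1 -0.2 -2. ] op 0.32 g 39.6
d [-0.0546  0.2937  0.0175] w [-0.002  0.001  0.467]
t69.6 pos [ 441.7 -185.4  155.9] rpy [-3.141e+00 -2.000e-03  3.072e+00] q [-0.4   0.25  2.02 -0.    0.87 -1.9 ] F [ 0.6  1.3 -0.9] op 0.32 g 39.7
d [0.025  0.0613 0.0159] w [-0.    -0.002 -0.003]
```

```bash
python3 -m crank '[[0.012,0.03,0.008,0,0,-0.003,0.9],[0.025,0.061,0.016,0,-0.002,-0.003,0.9],[0.025,0.061,0.016,0,-0.002,-0.003,0.9],[0.025,0.061,0.016,0,-0.002,-0.003,0.9],[0.025,0.061,0.016,0,-0.002,-0.003,0.9]]' >/dev/null; python3 - <<'E'
from h import *
d=snap('top','t11');e=snap('scene','s11'); to(421,-122.5,140,(np.pi,0,np.pi-.067))
s=r.sense();M=rot(s['tcp_rot']);P=s['eef_pos']
f=lambda x,z:P-M[:,0]*x+[0,0,z]
out=np.zeros((600,800,3),np.uint8)
for k,(n,dd) in enumerate([('t11',d),('s11',e)]):
    u,v=map(int,w2px(dd,f(85,-5))); im=cv2.imread('pics/%s.png'%n)[v-30:v+30,u-20:u+20]
    out[:,400*k:400*k+400]=cv2.resize(im,None,fx=10,fy=10,interpolation=3); print(n,u-20,v-30)
    for q,(x,z) in {'sleeve arm z':(85,-1.6),'tip':(85,-21.6),'handle front top':(30,6.4)}.items(): a,b=w2px(dd,f(x,z)); print(q,((a-u+20)*10+400*k-0).round(),((b-v+30)*10).round())
cv2.imwrite('pics/c11.png',out)
E
```

```text
t70.2 pos [ 423.1 -125.8  141.3] rpy [-3.140e+00  3.000e-03  3.076e+00] q [-0.29  0.22  2.11 -0.    0.81 -1.8 ] F [-0.2  0.1 -1. ] op 0.32 g 39.8
d [0.0023 0.0031 0.0013] w [-0.002  0.003  0.002]
t11 329 176
sleeve arm z 206.0 299.0
tip 196.0 309.0
handle front top 198.0 476.0
s11 313 192
sleeve arm z 608.0 294.0
tip 603.0 336.0
handle front top 501.0 376.0
```

View pics/c11.png

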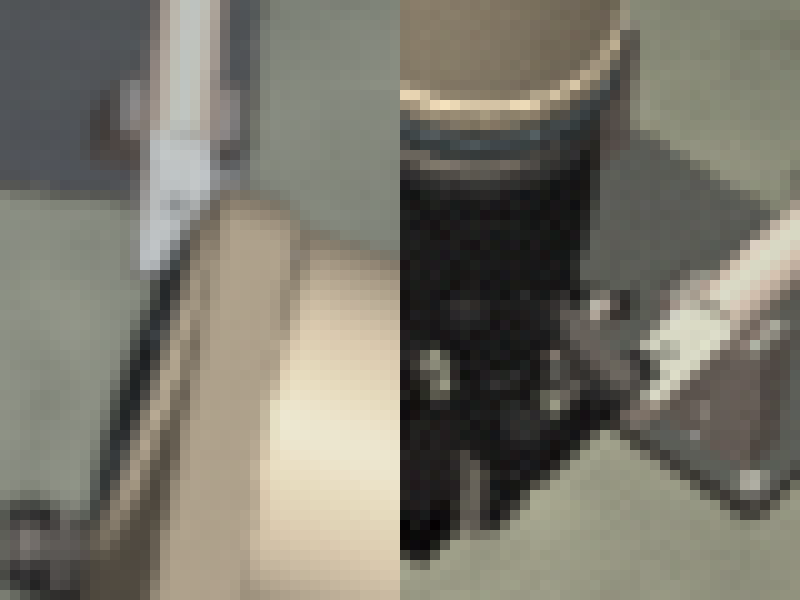

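The scene crop shows the sleeve's dark end at about (615,300), within 3 mm of the prediction (608,294), and the bar's dimple at (665,355). I'll take the tip 86.5 mm ahead of the TCP and hover over p1 of the mid bar.

```bash
python3 -m crank '[[-0.01,0,0.01,0,0,0,0.9],[-0.02,0,0.02,0,0,0,0.9],[-0.026,0,0.03,0,0,0,0.9],[-0.0265,0,0.036,0,0,0,0.9],[-0.0265,0,0.038,0,0,0,0.9]]' >/dev/null; python3 -m crank '[[0,0,0,0,0,0,0.9],[0,0,0,0,0,0,0.9]]' >/dev/null; python3 -c "
from h import *
to(449.5,-124.4,93.6,(np.pi,0,np.pi-.067))"
```

```text
t70.9 pos [ 449.  -126.8  103.7] rpy [-3.140e+00  3.000e-03  3.077e+00] q [-0.28  0.32  2.09 -0.    0.73 -1.78] F [-0.4 -0.3 -0.5] op 0.32 g 39.8
d [-0.0004  0.0024  0.0101] w [-0.001  0.003  0.003]
```

```bash
python3 -m crank '[[-0.0004,0.0012,0.001,0,0.003,-0.001,0.9],[-0.0004,0.0024,0.0025,0,0.003,-0.001,0.9],[-0.0004,0.0024,0.004,0,0.003,-0.001,0.9],[-0.0004,0.0024,0.0055,0,0.003,-0.001,0.9],[-0.0004,0.0024,0.007,0,0.003,-0.001,0.9]]'; python3 -m crank '[[0,0,0.0015,0,0,0,0.9],[0,0,0.003,0,0,0,0.9],[0,0,0.003,0,0,0,0.9],[0,0,0.003,0,0,0,0.9]]'; python3 -c "
from h import *
to(449.5,-124.4,93.6,(np.pi,0,np.pi-.067))"
```

```text
clock: 71.4
eef_pos: [449.7, -124.3, 96.4]
tcp_rot: [-3.14, -0.0, 3.078]
contact_force: [0.4, 0.4, -0.8]
opening: 0.321
grasp_force: 39.8
clock: 71.8
eef_pos: [449.7, -124.4, 93.5]
tcp_rot: [-3.14, -0.0, 3.078]
contact_force: [-0.2, 1.1, 0.3]
opening: 0.32
grasp_force: 40.0
t71.8 pos [ 449.7 -124.4   93.5] rpy [-3.14  -0.     3.078] q [-0.27  0.34  2.09 -0.    0.71 -1.78] F [-0.2  1.1  0.3] op 0.32 g 40.0
d [ 0.0002 -0.0001 -0.0001] w [-0.001 -0.     0.004]
```

```bash
for i in 1; do :; done; python3 -m crank '[[-0.002,0,0,0,0,0,0.9],[-0.004,0,0,0,0,0,0.9],[-0.006,0,0,0,0,0,0.9],[-0.008,0,0,0,0,0,0.9]]' | sed -n 2,4p; python3 -m crank '[[-0.002,0,0,0,0,0,0.9],[-0.004,0,0,0,0,0,0.9],[-0.006,0,0,0,0,0,0.9],[-0.008,0,0,0,0,0,0.9]]' | sed -n 2,4p; python3 -m crank '[[-0.002,0,0,0,0,0,0.9],[-0.004,0,0,0,0,0,0.9],[-0.006,0,0,0,0,0,0.9],[-0.008,0,0,0,0,0,0.9]]' | sed -n 2,4p; python3 -m crank '[[-0.002,0,0,0,0,0,0.9],[-0.004,0,0,0,0,0,0.9],[-0.006,0,0,0,0,0,0.9],[-0.007,0,0,0,0,0,0.9],[-0.007,0,0,0,0,0,0.9]]' | sed -n 2,4p;  python3 -m crank '[[0,0,0,0,0,0,0.9],[0,0,0,0,0,0,0.9],[0,0,0,0,0,0,0.9]]'; python3 -c "
from h import *
print(r.sense()['wrist_torque']); snap('scene','s12')"
```

```text
eef_pos: [457.9, -124.9, 93.5]
tcp_rot: [-3.14, -0.0, 3.078]
contact_force: [-0.9, -0.2, -0.3]
eef_pos: [465.9, -125.4, 93.5]
tcp_rot: [-3.14, -0.0, 3.078]
contact_force: [-0.2, -0.6, -0.7]
eef_pos: [473.8, -125.9, 93.5]
tcp_rot: [-3.14, -0.0, 3.078]
contact_force: [-0.9, 0.3, -0.3]
eef_pos: [481.0, -126.4, 93.6]
tcp_rot: [-3.14, 0.0, 3.078]
contact_force: [0.4, 0.6, -0.4]
clock: 73.8
eef_pos: [480.8, -126.4, 93.6]
tcp_rot: [-3.14, 0.0, 3.078]
contact_force: [0.4, -1.7, 0.6]
opening: 0.323
grasp_force: 39.9
[-0.00340122 -0.24745857 -0.04287501]
```

```bash
W='from rig import r;s=r.sense();print(s["wrist_torque"].round(3),s["contact_force"].round(2),s["eef_pos"][2].round(1))'; for k in 1 2 3; do python3 -m crank '[[0,0,0,0,0,0,0.9]]' >/dev/null; python3 -c "$W"; done;  python3 -m crank '[[0,0,-0.002,0,0,0,0.9],[0,0,-0.005,0,0,0,0.9],[0,0,-0.01,0,0,0,0.9],[0,0,-0.014,0,0,0,0.9],[0,0,-0.014,0,0,0,0.9]]' >/dev/null; for k in 1 2 3; do python3 -m crank '[[0,0,0,0,0,0,0.9]]' >/dev/null; python3 -c "$W"; done
```

```text
[-0.026 -0.138 -0.018] [ 0.55  0.86 -0.2 ] 93.5
[-0.006 -0.171  0.069] [ 0.9  -0.54 -0.39] 93.5
[ 0.028 -0.158 -0.022] [0.99 0.1  0.72] 93.5
[ 0.006  0.003 -0.04 ] [-0.45 -0.22 -1.57] 107.7
[ 0.017 -0.053 -0.019] [ 0.5  -0.55  0.49] 107.4
[-0.036 -0.004  0.01 ] [-0.14  0.24 -0.5 ] 107.4
```

The wrist moment shows contact: -0.156 pressed against -0.018 lifted. I'll check the tip's place at the end of the stroke in one crop.

```bash
python3 - <<'E'
from h import *
e=load('s12'); ax=np.array([np.cos(-.067),np.sin(-.067),0]); D=np.array([551.8,-131.3,76])
u,v=map(int,w2px(e,D)); crop('s12',u-25,v-20,u+25,v+20,15,'c12')
for n,o in [('dimple',D),('p3',D+16*ax),('shoulder',D+23*ax),('tip exp',D+14.5*ax),('sleeve arm',D+14.5*ax+[0,0,16])]: a,b=w2px(e,o); print(n,((a-u+25)*15).round(),((b-v+20)*15).round())
E
```

```text
dimple 387.0 309.0
p3 430.0 268.0
shoulder 450.0 251.0
tip exp 426.0 272.0
sleeve arm 433.0 223.0
```

View pics/c12.png

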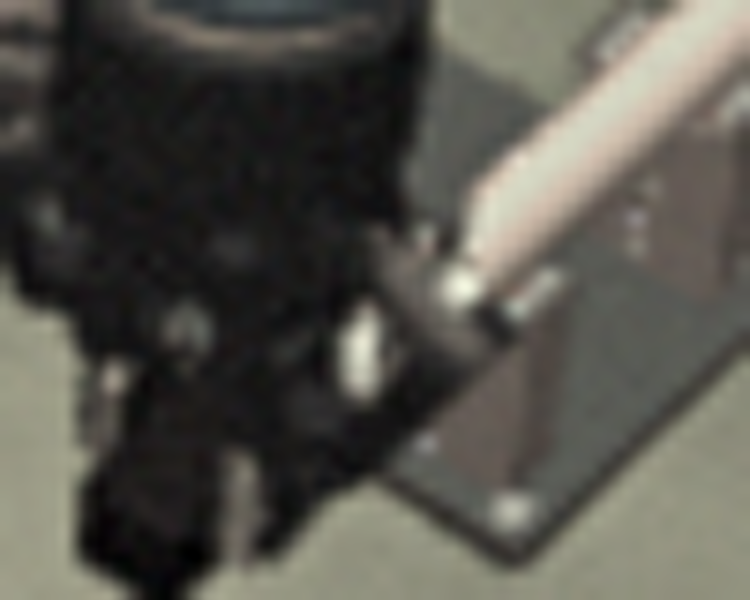

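The finger hides most of the sleeve. Its dark end is at about (450,225) against the predicted (433,223), so it is within a few mm and short of the shoulder. Next is the long bar.

```bash
python3 -m crank '[[0.005,0,-0.02,0,0,0,0.9],[0.01,0.04,-0.03,0,0,0,0.9],[0.015,0.09,-0.03,0,0,0,0.9],[0.02,0.14,-0.03,0,0,0,0.9],[0.02,0.19,-0.03,0,0,0,0.9]]' >/dev/null; python3 -m crank '[[0.005,0.03,0,0,0,0,0.9],[0.005,0.06,0,0,0,0,0.9],[0.005,0.06,0,0,0,0,0.9],[0.005,0.06,0,0,0,0,0.9]]' >/dev/null; python3 -c "
from h import *
to(467.5,125.4,103,(np.pi,0,np.pi-.067))"
```

```text
t75.8 pos [471.2 124.7 136.9] rpy [-3.14e+00 -1.00e-03  3.08e+00] q [ 0.26  0.29  2.02 -0.    0.83 -1.25] F [-0.5 -0.3 -0.6] op 0.32 g 40.0
d [0.0038 0.0005 0.0339] w [-0.002 -0.001  0.006]
```

```bash
python3 -m crank '[[0.0038,0.0005,0.01,-0.002,0,0.006,0.9],[0.0038,0.0005,0.02,-0.002,0,0.006,0.9],[0.0038,0.0005,0.03,-0.002,0,0.006,0.9],[0.0038,0.0005,0.034,-0.002,0,0.006,0.9],[0.0038,0.0005,0.034,-0.002,0,0.006,0.9]]' >/dev/null; python3 -c "
from h import *
to(467.5,125.4,93.6,(np.pi,0,np.pi-.067))"; python3 -m crank '[[0,0,0.0015,0,0,0,0.9],[0,0,0.003,0,0,0,0.9],[0,0,0.0045,0,0,0,0.9],[0,0,0.006,0,0,0,0.9],[0,0,0.007,0,0,0,0.9]]'>/dev/null;  python3 -c "
from h import *
to(467.5,125.4,93.4,(np.pi,0,np.pi-.067))"
```

```text
t76.3 pos [467.2 124.5 102.1] rpy [-3.142e+00 -2.000e-03  3.072e+00] q [ 0.26  0.34  2.05  0.    0.75 -1.24] F [ 0.7 -1.1  0.1] op 0.32 g 40.0
d [-0.0002  0.0009  0.0085] w [-0.    -0.002 -0.003]
t76.8 pos [467.8 125.1  96.2] rpy [3.141 0.    3.072] q [ 0.26  0.35  2.05  0.    0.73 -1.24] F [-0.4 -0.4 -0.3] op 0.32 g 40.0
d [0.0003 0.0003 0.0028] w [ 0.001  0.    -0.002]
```

```bash
W='from rig import r;s=r.sense();print(s["wrist_torque"].round(3),s["contact_force"].round(2),s["eef_pos"].round(1))'; python3 -m crank '[[0,0,0.0015,0,0,0,0.9],[0,0,0.0028,0,0,0,0.9],[0,0,0.0028,0,0,0,0.9],[0,0,0.0028,0,0,0,0.9]]' >/dev/null; for k in 1 2 3; do python3 -m crank '[[0,0,0,0,0,0,0.9]]' >/dev/null; python3 -c "$W"; done
python3 -m crank '[[-0.002,0,0,0,0,0,0.9],[-0.004,0,0,0,0,0,0.9],[-0.006,0,0,0,0,0,0.9],[-0.008,0,0,0,0,0,0.9]]' | sed -n 2,4p; python3 -m crank '[[-0.002,0,0,0,0,0,0.9],[-0.004,0,0,0,0,0,0.9],[-0.006,0,0,0,0,0,0.9],[-0.008,0,0,0,0,0,0.9]]' | sed -n 2,4p; python3 -m crank '[[-0.002,0,0,0,0,0,0.9],[-0.004,0,0,0,0,0,0.9],[-0.006,0,0,0,0,0,0.9],[-0.008,0,0,0,0,0,0.9]]' | sed -n 2,4p; python3 -m crank '[[-0.002,0,0,0,0,0,0.9],[-0.004,0,0,0,0,0,0.9],[-0.006,0,0,0,0,0,0.9],[-0.007,0,0,0,0,0,0.9],[-0.007,0,0,0,0,0,0.9]]' | sed -n 2,4p; for k in 1 2 3; do python3 -m crank '[[0,0,0,0,0,0,0.9]]' >/dev/null; python3 -c "$W"; done
```

```text
[ 0.061 -0.13   0.027] [ 0.63 -0.52 -0.22] [467.8 125.   93.4]
[ 0.005 -0.12   0.046] [-0.54  0.02  0.49] [467.8 125.1  93.4]
[ 0.029 -0.082  0.042] [-0.26  0.06 -0.62] [467.8 125.   93.4]
eef_pos: [475.8, 124.4, 93.3]
tcp_rot: [3.141, -0.0, 3.072]
contact_force: [0.5, -0.2, -0.3]
eef_pos: [483.9, 123.9, 93.4]
tcp_rot: [3.141, -0.0, 3.072]
contact_force: [-1.3, 1.0, -0.9]
eef_pos: [491.8, 123.4, 93.4]
tcp_rot: [3.141, -0.0, 3.072]
contact_force: [-0.4, -0.4, 0.9]
eef_pos: [499.0, 122.9, 93.4]
tcp_rot: [3.141, 0.0, 3.072]
contact_force: [0.2, -1.1, 0.7]
[-0.018 -0.151 -0.047] [ 0.79 -0.54  0.29] [499.  122.9  93.4]
[ 0.    -0.147 -0.059] [ 0.68 -0.69 -0.77] [498.9 122.9  93.4]
[ 0.024 -0.172 -0.001] [ 1.44  0.71 -0.15] [498.8 122.9  93.4]
```

```bash
python3 -m crank '[[-0.0015,0,0,0,0,0,0.9],[-0.0015,0,0,0,0,0,0.9],[-0.0015,0,0,0,0,0,0.9]]' | sed -n 2,4p; python3 -m crank '[[0,0,-0.002,0,0,0,0.9],[0,0,-0.005,0,0,0,0.9],[0,0,-0.01,0,0,0,0.9],[0,0,-0.025,0,0,0,0.9],[0.02,0,-0.05,0,0,0,0.9]]' >/dev/null; python3 -m crank '[[0.02,-0.045,0,0,0,0,0.9],[0.02,-0.09,0,0,0,0,0.9],[0.02,-0.135,0,0,0,0,0.9],[0.02,-0.18,0,0,0,0,0.9],[0.02,-0.225,0,0,0,0,0.9]]' >/dev/null; python3 -m crank '[[0,-0.045,0,0,0,0,0.9],[0,-0.09,0,0,0,0,0.9],[0,-0.135,0,0,0,0,0.9],[0,-0.18,0,0,0,0,0.9],[0,-0.225,0,0,0,0,0.9]]' >/dev/null;  python3 -c "
from h import *
to(480,-387,40,(np.pi,0,np.pi+.03))"
```

```text
eef_pos: [500.2, 122.8, 93.3]
tcp_rot: [3.141, -0.0, 3.072]
contact_force: [0.1, -0.6, -0.8]
t81.3 pos [ 428.6 -325.3  143.5] rpy [3.141 0.    3.072] q [-0.65  0.35  1.91  0.    0.88 -2.15] F [ 0.9 -0.3 -1. ] op 0.33 g 40.0
d [-0.0556 -0.0581  0.1035] w [ 0.001  0.    -0.1  ]
```

```bash
python3 -m crank '[[-0.02,-0.02,0.02,0,0,-0.05,0.9],[-0.04,-0.04,0.04,0,0,-0.1,0.9],[-0.0556,-0.058,0.06,0,0,-0.1,0.9],[-0.0556,-0.058,0.08,0,0,-0.1,0.9],[-0.0556,-0.058,0.1,0,0,-0.1,0.9]]' >/dev/null; python3 -m crank '[[0,0,0,0,0,0,0.9],[0,0,0,0,0,0,0.9]]' >/dev/null;  python3 -c "
from h import *
to(480,-387,29,(np.pi,0,np.pi+.03))"
```

```text
t82.0 pos [ 480.4 -384.9   43.3] rpy [ 3.140e+00 -1.000e-03 -3.111e+00] q [-0.68  0.59  1.79  0.    0.76 -2.28] F [ 0.3 -1.2 -0.9] op 0.32 g 39.9
d [ 0.0005 -0.0021  0.0143] w [ 0.001 -0.001  0.001]
```

```bash
python3 -m crank '[[0,-0.001,0.004,0.001,-0.001,0,0.9],[0,-0.002,0.008,0.001,-0.001,0,0.9],[0,-0.002,0.011,0.001,-0.001,0,0.9],[0,-0.002,0.0135,0.001,-0.001,0,0.9],[0,-0.002,0.0143,0.001,-0.001,0,0.9]]'; python3 -m crank '[[0,0,0.0004,0,0,0,0.9],[0,0,0.0004,0,0,0,0.7],[0,0,0,0,0,0,0.4],[0,0,0,0,0,0,0.1],[0,0,0,0,0,0,0]]'; python3 -m crank '[[0,0,0,0,0,0,0],[0,0,-0.03,0,0,0,0],[0,0,-0.07,0,0,0,0],[0,0,-0.12,0,0,0,0],[0,0,-0.17,0,0,0,0]]'; python3 -m crank '[[0.04,-0.02,-0.03,0,0,0,0],[0.08,-0.04,-0.06,0,0,0,0],[0.1,-0.08,-0.09,0,0,0,0],[0.1,-0.12,-0.12,0,0,0,0],[0.1,-0.15,-0.15,0,0,0,0]]'
python3 - <<'E'
from h import *
d=snap('top','t13');e=snap('scene','s13')
ax=np.array([np.cos(-.068),np.sin(-.068),0])
out=np.zeros((600,800,3),np.uint8)
for k,P in enumerate([np.array([641.5,112.8,70]),np.array([624.3,-137,70])]):
    u,v=w2px(e,P-60*ax); u=int(u);v=int(v); im=cv2.imread('pics/s13.png')[v-15:v+15,u-20:u+20]
    out[300*k:300*k+300,:400]=cv2.resize(im,None,fx=10,fy=10,interpolation=3)
im=cv2.imread('pics/s13.png')[260:320,365:429]; out[:375,400:]=cv2.resize(im,None,fx=6.25,fy=6.25,interpolation=3)
im=cv2.imread('pics/t13.png')[150:214,250:364]; out[375:600,400:]=cv2.resize(im,(400,225),interpolation=3)
cv2.imwrite('pics/c13.png',out)
E
```

```text
clock: 82.55
eef_pos: [480.5, -387.0, 28.6]
tcp_rot: [-3.141, 0.001, -3.111]
contact_force: [-1.6, 1.0, 8.5]
opening: 0.322
grasp_force: 41.3
clock: 83.05
eef_pos: [480.8, -387.2, 28.8]
tcp_rot: [-3.141, 0.001, -3.111]
contact_force: [0.0, -0.3, -0.0]
opening: 0.818
grasp_force: 0.0
clock: 83.55
eef_pos: [480.1, -386.6, 200.1]
tcp_rot: [3.141, 0.0, -3.111]
contact_force: [0.4, 0.0, 0.5]
opening: 1.002
grasp_force: 0.0
clock: 84.05
eef_pos: [383.5, -539.6, 348.5]
tcp_rot: [-3.141, 0.001, -3.112]
contact_force: [0.6, 0.0, -0.4]
opening: 1.001
grasp_force: 0.0
```

View pics/c13.png

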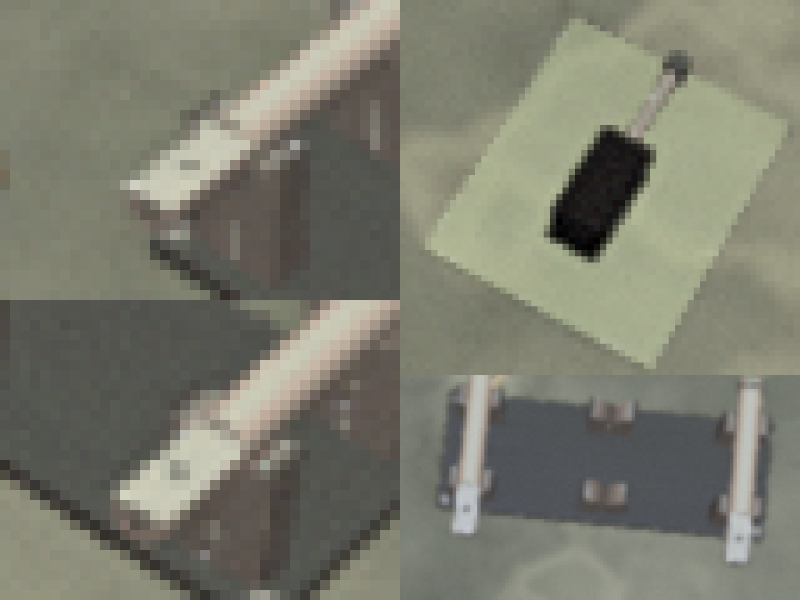

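The last crop shows both bars flat up with dimples at (189,165) and (180,469), and the stylus flat on the plate at (600,195). I'll use the sleeve at (677,66) to check the tip offset I assumed.

```bash
python3 - <<'E'
from h import *
e=load('s13');d=load('t13'); a=np.array([np.cos(.03),np.sin(.03)]); T=np.array([480.7,-387.1])
for z in(24,29): 
    p=px2w(e,365+(677-400)/6.25-.42,260+66/6.25-.42,z)[:2]-T; print('scene ex',(p@a-85).round(1),'lat',(a[0]*p[1]-a[1]*p[0]).round(1))
im=d['image'].astype(int); u0,v0=map(int,w2px(d,[566,-384,27]))
g=cv2.resize(d['image'][v0-6:v0+7,u0-6:u0+7],None,fx=1,fy=1).sum(2); print(u0,v0);print(g)
E
```

```text
scene ex 6.7 lat 2.1
scene ex 2.8 lat 1.2
420 195
[[391 388 388 386 375 378 379 396 405 405 408 410 404]
 [386 389 388 383 378 378 380 389 395 400 402 410 407]
 [413 412 408 406 397 395 400 385 393 395 403 424 428]
 [478 478 475 463 455 460 461 461 463 459 461 468 467]
 [476 481 476 476 471 451 449 457 463 477 480 478 481]
 [469 472 473 470 432 349 327 345 386 455 481 479 478]
 [471 478 479 453 347 234 237 259 327 442 481 478 478]
 [472 472 478 447 300 200 230 272 335 452 481 484 481]
 [473 475 481 457 348 247 288 360 399 459 483 487 485]
 [474 478 479 477 433 355 404 473 473 478 482 483 480]
 [476 477 483 473 466 398 435 486 491 484 481 485 485]
 [476 475 478 485 468 418 429 470 489 487 487 488 483]
 [475 475 478 482 478 460 440 458 472 487 487 482 487]]
```

```bash
python3 - <<'E'
from h import *
d=load('t13'); a=np.array([np.cos(.03),np.sin(.03)]); T=np.array([480.7,-387.1])
for z in(20,29):
    p=px2w(d,419.3,195.7,z)[:2]-T; print((p@a-85).round(1),(a[0]*p[1]-a[1]*p[0]).round(1))
E
```

```text
1.8 2.1
0.2 5.1
```

Offset about 1–4 mm and lateral about 2 mm, so the strokes were inside the 6 mm tolerance. I'll hand in.

```bash
python3 -c "
from rig import sign_off
print(sign_off())"
```

```text
the job is handed in; nothing more can be done
None
```

The job is handed in, but sign-off returned no verdict: only the mid and long bars were present, both lie flat up in V-block pairs 3 and 1, both flats were traced in order (mid, then long), and the stylus is back flat on the glass plate.

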